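Put a small relay controller together in its housing

ROBOT

A 6-joint arm with a two-finger parallel gripper is mounted at the origin on the work surface. World frame = base frame: x ahead of the robot, y to its left, z up, the work surface at z = 0. Lengths are in mm, angles in rad, forces in N, time in s.
With the tool pointing down it reaches from about 250 to 775 mm from the base axis. Payload 4 kg.
Tool frame: the origin (TCP) lies on the centre line of the jaws, within the pads' length; the fingertips stand 22 mm ahead of it and the grasp point (between the pads) lies 3 mm ahead of it; x points along the fingers, y is the direction in which the jaws open and shut, and the axes are right-handed (so a half turn about x gives the same grasp; the last joint's range is limited). The gripper opens to 94 mm and grips with 3 to 60 N. Pads are 16 mm wide; open, the fingers measure 119 mm over their backs; the gripper's body (75 mm by 177 mm) begins 78 mm behind the grasp point.
Start: joints at [-1.282, 0.087, 1.371, -0, 1.684, -0.103], TCP at [210.018, -508.341, 227.506] pointing down, gripper open.
Joint ranges: [-3.1, 3.1], [-0.76, 2.03], [0.27, 2.55], [-1.08, 4.22], [0.17, 2.65], [-2.57, 2.57]. Speed limits (rad/s): [2.79, 2.79, 3.14, 3.14, 3.14, 3.14].

INTERFACE

Orientations are given as a rotation vector (axis times angle).
In Python, from bench import arm gives the robot as it stands. The module is installed in compiled form; this text tells all that it offers.
- The arm moves only by the tool send_rows, never from a script. Its argument "steps" is a list that holds one entry, the list of rows, each a list of 7 numbers: the shift along the world's x, y, z in mm, then the turn, a rotation vector about the world's x, y, z in degrees, then the closure in counts, from 0 (fully open) to 255 (shut). In form: [[[dx, dy, dz, wx, wy, wz, jaw], ...]]. A call has 1 to 20 rows; each row shifts and turns the pose as measured when the row begins; what a row does not reach is not made up. A row lasts 1/12 s, in which the tool goes at most 41.7 mm and 7.16 degrees, less where a joint would pass 70% of its speed; a pose out of reach is approached as far as the arm can. A call is refused whole if a number of a shift passes 41.7 or a number of a turn 7.16, either way. A call with a gripper value outside its range is refused whole. The fingers move at their own pace and stop on an object; "grip_force" is the grip in N (left out, the last holds). Time passes only in rows, so rows that do not move let the fingers close. It gives the time, the measured TCP pose, the force and the opening at its end, in the units of the state.
- arm.read_state(): the state, without advancing time (a new reading comes with each control period).
- arm.get_image(name): name is "side" or "top" or "wrist"; returns (picture, depth): 480x640x3 uint8, red, green, blue; 480x640 float32, mm along the optical axis (not along the pixel's ray), 0 where there is no reading.
- arm.get_calibration(name): a dict with "fov_y" (degrees; the focal length in pixels is half the picture's height over the tangent of half this angle, whatever the lens; pixels are square), "cx", "cy" (the principal point, pixels), "dist_coeffs" ([k1, k2, p1, p2, k3] as OpenCV has them; the pictures are not rectified), "R" (3x3) and "t" (3): a world point X has camera coordinates R X + t. Camera axes: x right, y down, z forward; pixel columns grow to the right and rows downward; lengths in mm; the calibration is good to about 2 mm. A picture is of the moment at which its call begins: read the wrist's pose just before it. get_calibration takes no time and is no camera call; for the wrist camera it gives the pose at the moment of the call.
- arm.sign_off(): hands the job in, once; it reports no verdict.
Trained networks look in the newest picture that a camera, given by its name, has taken for a name from the list of things; names that differ only in an ending like _2 or _b are one class to them, and where a whole thing is asked for, a point or a joint stands for the part that bears it (a point fixed in the world has none). Each returns a list of dicts, best first, with "p" (0 to 1); they miss things now and then, are a little off and sometimes report something else, mostly with a low value. They report only what shows in the picture. A call takes as long as a camera call.
- arm.search_frame(target, camera): "xyz" ([x, y, z] in mm, in world coordinates, good to about 4 mm: the middle of the surface that is visible of it).
- arm.regions_of(target, camera): "pixels" (480x640 bool, what is visible of it).
- arm.spot_point(target, camera): "xyz" ([x, y, z] in mm, in world coordinates, good to about 4 mm: a listed point, or the origin of a listed thing).
The state is a dict: "clock": time; "qpos": joint angles; "joint_vel": joint speeds; "effort": joint torques, N m; "tool_pos": TCP position; "ee_rot": TCP orientation; "contact_force": force on the tool from outside, world axes, zero at the start; "torque": the same for the moment, N m; "finger_gap": opening from 0.0 (shut) to 1.0 (fully open).
Only numpy, scipy, OpenCV 4.12 (cv2) and the standard library are available. Lean on these libraries where they do the work, as an engineer would, in place of code of your own. Each camera call takes 0.05 s, during which the arm holds its last target.

TASK

Assemble the controller in the grey housing base held in the fixture, in this order: lay the blue battery pack flat between the locating ribs on the housing floor; over it seat the green circuit board, parts upward, flat on the four corner posts with its orange terminal block in the gap in the end wall; then stand the finned heat sink, centred and square, on the pink-padded chip; last put the white cover on, fully home on the housing rim, its open end around the terminal block. Put each part in, let go and leave it there before bringing the next; set the parts down, do not drop them, and leave the other things on the bench where they are.

Things in the scene. Friction and masses are not known exactly. Their poses are not given: they have to be found in the camera images.
- housing: Grey open housing, 116 (x) x 92 (y) mm, fixed on a 150 x 124 mm plate. Origin: centre, at table level. Heights from there: floor 10 mm, 4 corner posts 26, rim 34. Walls 3 mm; gap in +x end wall, y -30 to 30, above 20 mm. Floor ribs 5 mm high (|x| over 28 mm) corner a 72 x 38 mm battery bay at centre. Seated, parts share its axes, origins over its own: battery at z 10, board 26, cover 20 mm.
- battery: Blue battery pack, 64 (x) x 30 (y) x 14 (z) mm, about 60 g, white patch and two brass strips on top. Origin: centre of its underside. It goes in either way round; 4 mm play to the ribs.
- board: Green circuit board, 102 (x) x 78 (y) x 2.4 mm, 90 g. Origin: centre of underside. Orange terminal block at the +x end: x 42 to 62, 40 wide, top at 14 mm. Hold it across y by the black relay, 26 (x) x 20 (y) mm at x 5, y 0, top at 20.4 mm. Black chip with pink pad, 22 x 22 mm at x -28, y 0, top at 5 mm: the heat sink's place. 4 mm play to the housing walls.
- heatsink: Bare aluminium heat sink, 24 x 24 x 20 (z) mm, about 25 g, fins upward, running along its x; hold it across y by the outer fins. Origin: centre of its underside. Its place is the pink-padded chip on the board.
- cover: White cover, 130 (x) x 106 (y) x 41 mm, 90 g, opening down. Origin: centre of footprint at skirt's lower edge. Skirt 3 mm thick, 14 deep, inside 124 x 100: 4 mm play round the housing. Shoulders (top at 17 mm) bear on the rim. Hold across y by the raised vented part: y -30 to 30, x -65 to 32, sides upright from 17 to 41 mm. Open end: x over 32, y -30 to 30; 3 lights on top beside it.
- solder_reel: Bystander: reel of solder with black flanges, 62 mm across, 43 mm high. Origin: centre of its underside. Leave alone.
- cup: Bystander: empty clear plastic cup, 86 mm across the rim, 85 mm high. Origin: centre of its underside. Leave alone.
- multimeter: Bystander: dark grey multimeter lying on its back, 75 (x) x 150 (y) x 34 mm. Origin: centre of its underside. Leave alone.
- iron_stand: Bystander: black soldering iron stand with yellow sponge and an iron in its wire coil, base 100 (x) x 75 (y) mm, about 140 mm high. Origin: centre of its underside. Leave alone.

How it is judged:
By the outcome, as a careful person would: the job done as asked, in the order asked, and still so for the second after the job is handed in, with the robot touching nothing.
It also fails if it takes over 115 s, if anything falls off the work surface, if the arm or the gripper's body presses on something with over 40 N, if the wrist force passes 120 N, or if a joint passes its speed limit or range.

## Working session

There is one attempt and no reset: what is moved stays moved. The work goes in short steps, Python scripts to look and compute and a tool call to move; the robot and the scene stay as the last step left them, time stands still between calls to the robot, and variables do not carry over. Pictures are saved under pics/ and viewed, and the job is handed in when it is done.

Besides the shell and the picture viewer there is one more tool, called after "Emit:" by a JSON object that holds its "api" and its "payload". send_rows: Moves the arm, as the interface text tells. Its arguments: {"type":"object","properties":{"steps":{"type":"array","items":{"type":"array","items":{"type":"array","items":{"type":"number"}}}},"grip_force":{"type":"number"}},"required":["steps"]}

```bash
mkdir -p pics; ls; cat > h.py <<'E'
import numpy as np, cv2
from bench import arm
def K(c):
    f=240/np.tan(np.radians(c['fov_y'])/2)
    return np.array([[f,0,c['cx']],[0,f,c['cy']],[0,0,1]])
def snap(n,f=None):
    c=arm.get_calibration(n); im,d=arm.get_image(n)
    if f: cv2.imwrite('pics/'+f+'.png',im[:,:,::-1])
    return im,d,c
def cloud(d,c):
    h,w=d.shape
    v,u=np.mgrid[0:h,0:w]
    p=cv2.undistortPoints(np.stack([u.ravel(),v.ravel()],1).astype(np.float64)[:,None],K(c),np.array(c['dist_coeffs'],float))[:,0]
    z=d.ravel().astype(float)
    X=np.stack([p[:,0]*z,p[:,1]*z,z],1)
    R=np.array(c['R']);t=np.array(c['t'])
    W=(X-t)@R
    W[z==0]=np.nan
    return W.reshape(h,w,3)
def proj(P,c):
    r,_=cv2.Rodrigues(np.array(c['R'],float))
    return cv2.projectPoints(np.array(P,float).reshape(-1,1,3),r,np.array(c['t'],float),K(c),np.array(c['dist_coeffs'],float))[0][:,0]
E
python3 - <<'E'
from h import *
s=arm.read_state(); print(s)
for n in ['top','side','wrist']:
    im,d,c=snap(n,n+'0'); print(n,c['fov_y'],c['t'],np.array(c['R']).round(3).tolist(),c['dist_coeffs'],(d==0).mean())
    np.savez('/tmp/'+n+'0.npz',im=im,d=d)
E
```

```text
pics
{'clock': 0.0, 'qpos': array([-1.28212936e+00,  8.79265004e-02,  1.37224302e+00,  9.57149832e-06,
        1.68358296e+00, -1.03111671e-01]), 'joint_vel': array([-1.24780016e-04,  4.02768321e-04,  9.53864411e-04,  7.29029907e-04,
       -5.44646172e-05,  2.70193691e-04]), 'effort': array([ 4.00493036e-05, -3.40169978e+01, -3.02430511e+01,  7.16545503e-02,
        3.28924181e-02, -1.69806867e-04]), 'tool_pos': array([ 209.85871896, -507.85185817,  226.32539535]), 'ee_rot': array([ 2.00719185,  0.40053636, -2.00758198]), 'contact_force': array([-0.73602286,  0.5288983 , -0.13785891]), 'torque': array([ 0.0120086 , -0.04197874,  0.01149957]), 'finger_gap': 0.9970405482359389}
top 51.051568903066105 [  11.66287058  554.68625353 1372.23900307] [[-0.003, -1.0, 0.004], [-0.997, 0.003, -0.077], [0.077, -0.004, -0.997]] [-0.00859735  0.          0.          0.          0.        ] 0.004033203125
side 53.37262933180798 [ 406.13040249  232.85580593 1011.73756589] [[-0.729, -0.685, -0.006], [-0.325, 0.354, -0.877], [0.603, -0.637, -0.48]] [-0.06146081  0.          0.          0.          0.        ] 0.0040071614583333335
wrist 59.63714190331125 [-548.33721613  -26.21131137  390.7525324 ] [[0.382, -0.924, -0.002], [-0.894, -0.369, 0.254], [-0.235, -0.095, -0.967]] [-0.07629914  0.          0.          0.          0.        ] 0.0040234375
```

View pics/top0.png

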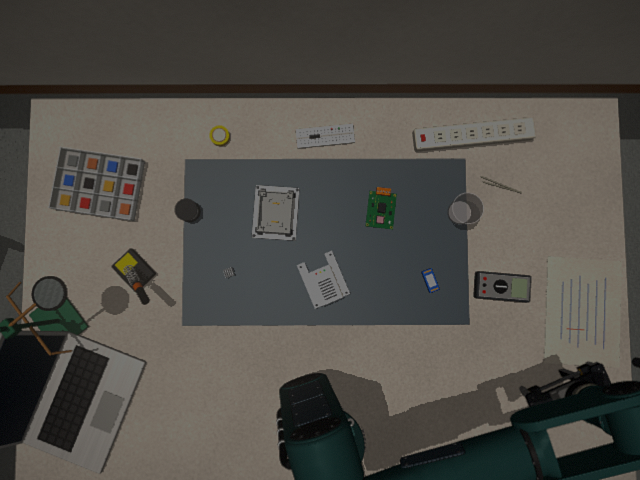

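View pics/side0.png

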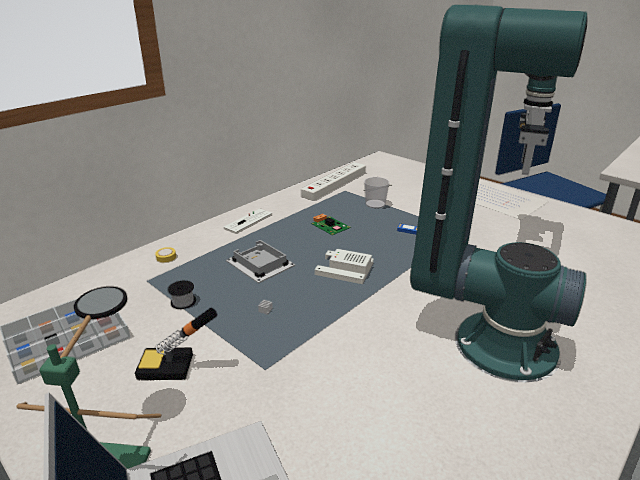

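View pics/wrist0.png

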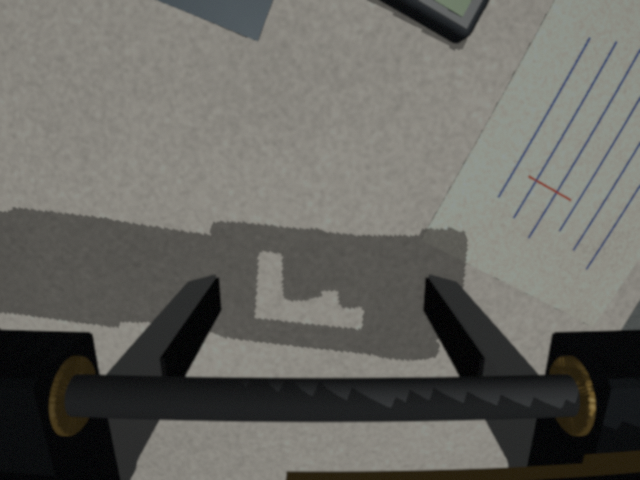

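The top view (top0) shows the housing at (276,212), board (381,208), cover (324,280), battery (430,280) and heat sink (229,272). The bystanders are around the mat. Next come coarse poses from the masks.

```bash
python3 - <<'E'
from h import *
im,d,c=snap('top'); W=cloud(d,c)
for n in ['housing','battery','board','heatsink','cover','solder_reel','cup','multimeter','iron_stand']:
    r=arm.regions_of(n,'top')
    if not r: print(n,'none'); continue
    m=r[0]['pixels']; P=W[m]; P=P[~np.isnan(P[:,0])]
    rect=cv2.minAreaRect(P[:,:2].astype(np.float32))
    print(n,round(r[0]['p'],2),m.sum(),np.median(P,0).round(0),'zmax',np.percentile(P[:,2],98).round(),'rect',np.round(rect[0]),np.round(rect[1]),round(rect[2],1))
x,y=0,0
cv2.imwrite('pics/topzoom.png',cv2.resize(im[150:330,180:500,::-1],None,fx=2.5,fy=2.5,interpolation=cv2.INTER_CUBIC))
print(arm.read_state()['clock'])
E
```

```text
housing 0.58 2313 [637. 141.  10.] zmax 35.0 rect [639. 141.] [124. 150.] 86.0
battery 0.66 285 [ 448. -290.   14.] zmax 20.0 rect [ 448. -293.] [67. 35.] 20.0
board 0.68 1057 [ 649. -157.    3.] zmax 22.0 rect [ 652. -157.] [ 79. 113.] 83.2
heatsink none
cover 0.76 1605 [443.   1.  23.] zmax 46.0 rect [450.   7.] [134. 109.] 22.4
solder_reel 0.98 482 [642. 380.  42.] zmax 48.0 rect [644. 384.] [62. 61.] 71.9
cup 0.79 893 [ 645. -392.   33.] zmax 88.0 rect [ 651. -384.] [ 83. 112.] 61.8
multimeter 0.8 1450 [ 431. -482.   35.] zmax 45.0 rect [ 430. -486.] [148.  74.] 84.9
iron_stand 0.63 1264 [472. 517.  24.] zmax 141.0 rect [455. 516.] [180.  86.] 39.4
0.65
```

View pics/topzoom.png

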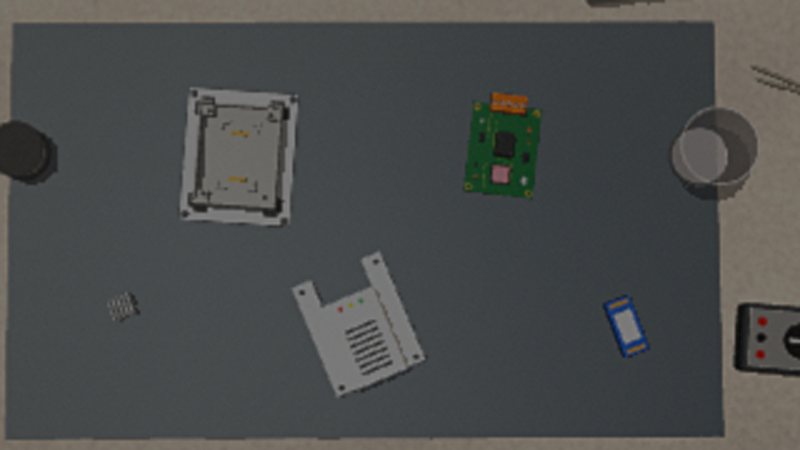

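```bash
cat >> h.py <<'E'
from scipy.spatial.transform import Rotation as Ro
def tool():
    s=arm.read_state(); R=Ro.from_rotvec(s['ee_rot']).as_matrix(); return s,np.array(s['tool_pos']),R
def jaw():
    s,p,R=tool(); return np.degrees(np.arctan2(R[1,1],R[0,1]))
def st():
    s,p,R=tool(); print('t',round(s['clock'],2),'p',p.round(1),'x',R[:,0].round(3),'jaw',round(jaw(),2),'F',np.round(s['contact_force'],1),'gap',round(s['finger_gap']*94,1),'q6',np.round(s['qpos'],2))
E
python3 - <<'E'
from h import *
st(); s,p,R=tool(); print(R.round(3))
c=arm.get_calibration('wrist'); C=-np.array(c['R']).T@c['t']; print('cam in tool',R.T@(C-p)); print('cam axes in tool rows',(np.array(c['R'])@R).round(3))
E
```

```text
t 0.65 p [ 210.  -508.4  227.5] x [ 0. -0. -1.] jaw -67.55 F [-0.3 -0.1  0.7] gap 94.0 q6 [-1.28  0.09  1.37 -0.    1.68 -0.1 ]
[[ 0.     0.382 -0.924]
 [-0.    -0.924 -0.382]
 [-1.     0.     0.   ]]
cam in tool [-157.20091241   -0.84600064  -73.76002884]
cam axes in tool rows [[-0.     1.     0.   ]
 [-0.254 -0.     0.967]
 [ 0.967  0.     0.254]]
```

Emit:
{"api": "send_rows", "payload": {"steps": [[[29, 25, -2, 0, 0, 0, 0], [29, 25, -2, 0, 0, 0, 0], [29, 25, -2, 0, 0, 0, 0], [29, 25, -2, 0, 0, 0, 0], [29, 25, -2, 0, 0, 0, 0], [29, 25, -2, 0, 0, 0, 0], [29, 25, -2, 0, 0, 0, 0], [29, 25, -2, 0, 0, 0, 0], [29, 25, -2, 0, 0, 0, 0], [0, 0, 0, 0, 0, 0, 0], [0, 0, 0, 0, 0, 0, 0]]]}}

```text
clock: 1.57
tool_pos: [478.7, -272.5, 209.1]
ee_rot: [2.01, 0.388, -2.008]
contact_force: [0.4, -0.9, -0.5]
finger_gap: 0.998
```

```bash
python3 - <<'E'
from h import *
st()
im,d,c=snap('wrist','w1'); np.savez('/tmp/w1.npz',im=im,d=d)
W=cloud(d,c)
r=arm.regions_of('battery','wrist')
for q in r[:2]:
    m=q['pixels']; P=W[m]; P=P[~np.isnan(P[:,0])]
    top=P[P[:,2]>11]
    print(q['p'],m.sum(),np.percentile(P[:,2],[2,50,98]).round(1))
    rc=cv2.minAreaRect(top[:,:2].astype(np.float32)); print(np.round(rc[0],1),np.round(rc[1],1),rc[2])
E
```

```text
t 1.57 p [ 478.7 -272.5  209.1] x [ 0.001 -0.003 -1.   ] jaw -67.95 F [ 0.4 -0.9 -0.5] gap 93.8 q6 [-0.62  0.09  1.4  -0.    1.64  0.57]
0.64 2385 [ 8.7 14.1 15.6]
[ 448.2 -290.7] [62.9 30. ] 19.9844913482666
```

View pics/w1.png

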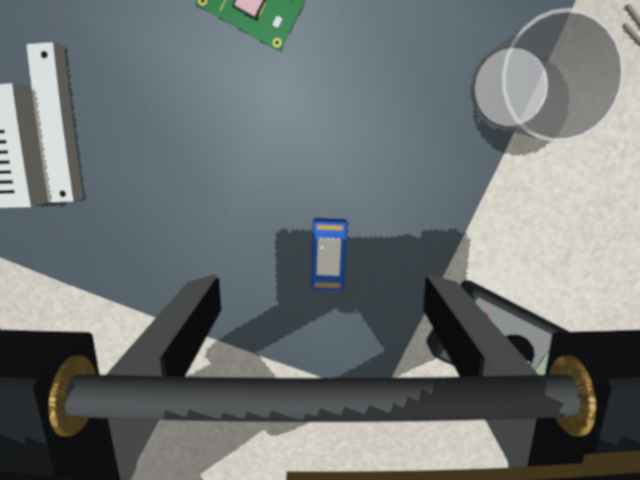

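Battery centre is (448.2,-290.7), long axis at 20°, rect 63x30, top at 14 mm. All of this matches its given size, so I'll approach.

Emit:
{"api": "send_rows", "payload": {"steps": [[[-10, -6, -10, 0, 0, -2, 60], [-10, -6, -30, 0, 0, 0, 60], [-8, -5, -30, 0, 0, 0, 60], [-2, -1, -30, 0, 0, 0, 60], [0, 0, -28, 0, 0, 0, 60], [0, 0, -16, 0, 0, 0, 60], [0, 0, 0, 0, 0, 0, 60], [0, 0, 0, 0, 0, 0, 60]]]}}

```text
clock: 2.33
tool_pos: [437.5, -304.0, 64.8]
ee_rot: [2.044, 0.321, -2.035]
contact_force: [-0.4, 0.5, 0.1]
finger_gap: 0.764
```

```bash
python3 - <<'E'
from h import *
st()
E
```

```text
t 2.33 p [ 437.5 -304.    64.8] x [ 0.007 -0.013 -1.   ] jaw -71.34 F [-0.4  0.5  0.1] gap 71.8 q6 [-0.71  0.13  1.65 -0.01  1.34  0.54]
```

```bash
cat >> h.py <<'E'
def go(x=None,y=None,z=None,j=None):
    "remaining shift and turn to target"
    s,p,R=tool()
    g=[round(b-a,1) if b is not None else 0 for a,b in zip(p,(x,y,z))]
    jj=jaw() if j is None else j
    dj=(jj-jaw()+90)%180-90
    yt=Ro.from_euler('z',dj,degrees=True).apply([R[0,1],R[1,1],0]); yt/=np.linalg.norm(yt)
    xt=np.array([0,0,-1.]); Rt=np.stack([xt,yt,np.cross(xt,yt)],1)
    w=Ro.from_matrix(Rt@R.T).as_rotvec(degrees=True)
    print('shift',g,'turn',w.round(2))
E
python3 - <<'E'
from h import *
go(448.2,-290.7,26,-70)
E
```

```text
shift [np.float64(10.7), np.float64(13.3), np.float64(-38.8)] turn [0.73 0.4  1.34]
```

Emit:
{"api": "send_rows", "payload": {"steps": [[[5, 6, 0, 0.7, 0.4, 1.3, 60], [3, 4, 0, 0, 0, 0, 60], [1, 1, 0, 0, 0, 0, 60], [0, 0, 0, 0, 0, 0, 60], [0, 0, 0, 0, 0, 0, 60]]]}}

```text
clock: 2.75
tool_pos: [449.3, -296.1, 71.5]
ee_rot: [2.036, 0.349, -2.023]
contact_force: [-0.2, 1.2, -0.1]
finger_gap: 0.766
```

```bash
python3 - <<'E'
from h import *
st();go(448.2,-290.7,26,-70)
E
```

```text
t 2.75 p [ 449.3 -296.1   71.5] x [ 0.008 -0.006 -1.   ] jaw -70.09 F [-0.2  1.2 -0.1] gap 72.0 q6 [-0.69  0.14  1.63  0.    1.36  0.54]
shift [np.float64(-1.1), np.float64(5.4), np.float64(-45.5)] turn [0.36 0.43 0.09]
```

Emit:
{"api": "send_rows", "payload": {"steps": [[[0, 0, 0, 0, 0, 0, 60]]]}}

```text
clock: 2.83
tool_pos: [450.0, -296.3, 72.5]
ee_rot: [2.036, 0.347, -2.021]
contact_force: [-0.4, -0.0, -0.3]
finger_gap: 0.766
```

Emit:
{"api": "send_rows", "payload": {"steps": [[[0, 0, 0, 0, 0, 0, 60]]]}}

```text
clock: 2.92
tool_pos: [450.5, -296.4, 73.1]
ee_rot: [2.036, 0.347, -2.019]
contact_force: [-0.1, -0.8, 0.3]
finger_gap: 0.767
```

Emit:
{"api": "send_rows", "payload": {"steps": [[[0, 0, -10, 0, 0, 0, 60]]]}}

```text
clock: 3.0
tool_pos: [452.1, -297.6, 65.5]
ee_rot: [2.038, 0.342, -2.014]
contact_force: [0.3, 0.1, 1.1]
finger_gap: 0.769
```

Emit:
{"api": "send_rows", "payload": {"steps": [[[0, 0, 0, 0, 0, 0, 60]]]}}

```text
clock: 3.08
tool_pos: [451.0, -296.6, 63.3]
ee_rot: [2.037, 0.345, -2.017]
contact_force: [-0.6, -0.3, -0.4]
finger_gap: 0.763
```

Emit:
{"api": "send_rows", "payload": {"steps": [[[0, 0, 0, 0, 0, 0, 60]]]}}

```text
clock: 3.17
tool_pos: [450.9, -296.5, 62.9]
ee_rot: [2.037, 0.346, -2.017]
contact_force: [0.4, 0.2, -0.8]
finger_gap: 0.766
```

Emit:
{"api": "send_rows", "payload": {"steps": [[[0, 5, 0, 0, 0, 0, 60]]]}}

```text
clock: 3.25
tool_pos: [450.5, -291.7, 62.3]
ee_rot: [2.036, 0.346, -2.019]
contact_force: [0.0, 0.1, 0.4]
finger_gap: 0.764
```

Emit:
{"api": "send_rows", "payload": {"steps": [[[0, 0, 0, 0, 0, 0, 60]]]}}

```text
clock: 3.33
tool_pos: [450.3, -290.8, 61.9]
ee_rot: [2.036, 0.347, -2.02]
contact_force: [-0.1, 0.5, -0.4]
finger_gap: 0.767
```

Emit:
{"api": "send_rows", "payload": {"steps": [[[-2, 0, -12, 0.4, 0.4, 0, 60], [0, 0, -10, 0, 0, 0, 60], [0, 0, -6, 0, 0, 0, 60], [0, 0, -3, 0, 0, 0, 60], [0, 0, 0, 0, 0, 0, 60]]]}}

```text
clock: 3.75
tool_pos: [447.4, -290.0, 26.7]
ee_rot: [2.032, 0.359, -2.031]
contact_force: [-0.5, 0.0, 0.6]
finger_gap: 0.766
```

```bash
python3 - <<'E'
from h import *
st();go(448.2,-290.7,26,-70)
E
```

```text
t 3.75 p [ 447.4 -290.    26.7] x [ 0.     0.001 -1.   ] jaw -70.01 F [-0.5  0.   0.6] gap 72.0 q6 [-0.68  0.18  1.68  0.    1.28  0.54]
shift [np.float64(0.8), np.float64(-0.7), np.float64(-0.7)] turn [-0.04  0.02  0.01]
```

Emit:
{"api": "send_rows", "payload": {"steps": [[[1, -1, -1, 0, 0, 0, 150], [0, 0, 0, 0, 0, 0, 210], [0, 0, 0, 0, 0, 0, 210], [0, 0, 0, 0, 0, 0, 210], [0, 0, 0, 0, 0, 0, 210], [0, 0, 0, 0, 0, 0, 210], [0, 0, 0, 0, 0, 0, 210]]], "grip_force": 15}}

```text
clock: 4.33
tool_pos: [448.9, -291.7, 26.0]
ee_rot: [2.033, 0.358, -2.031]
contact_force: [0.0, -0.2, -0.7]
finger_gap: 0.316
```

```bash
python3 - <<'E'
from h import *
st();go(448.2,-290.7,26,-70)
E
```

```text
t 4.33 p [ 448.9 -291.7   26. ] x [ 0.001  0.    -1.   ] jaw -70.02 F [ 0.  -0.2 -0.7] gap 29.7 q6 [-0.68  0.18  1.68  0.    1.28  0.54]
shift [np.float64(-0.7), np.float64(1.0), np.float64(-0.0)] turn [-0.    0.07  0.02]
```

Emit:
{"api": "send_rows", "payload": {"steps": [[[0, 0, 15, 0, 0, 0, 210], [0, 0, 30, 0, 0, 0, 210], [4, 8, 30, 0, 0, -1.5, 210], [10, 21, 30, 0, 0, -1.5, 210], [15, 32, 20, 0, 0, -1.5, 210], [15, 32, 10, 0, 0, -2, 210], [15, 32, 10, 0, 0, -2, 210], [15, 32, 5, 0, 0, -2, 210], [15, 32, 5, 0, 0, -2, 210], [15, 32, 5, 0, 0, -2, 210], [15, 32, 5, 0, 0, -2, 210], [15, 32, 0, 0, 0, -2, 210], [15, 32, 0, 0, 0, -2, 210], [15, 32, 0, 0, 0, -2, 210], [15, 32, 0, 0, 0, -1, 210], [10, 25, 0, 0, 0, -1, 210], [5, 12, 0, 0, 0, 0, 210], [2, 6, 0, 0, 0, 0, 210], [0, 0, 0, 0, 0, 0, 210], [0, 0, 0, 0, 0, 0, 210]]]}}

```text
clock: 6.0
tool_pos: [646.6, 154.8, 198.9]
ee_rot: [-2.172, 0.111, 2.159]
contact_force: [0.7, -0.4, -0.7]
finger_gap: 0.315
```

```bash
python3 - <<'E'
from h import *
st()
im,d,c=snap('wrist','w2'); np.savez('/tmp/w2.npz',im=im,d=d)
W=cloud(d,c)
for q in arm.regions_of('housing','wrist')[:2]:
    m=q['pixels']; P=W[m]; P=P[~np.isnan(P[:,0])]
    print(q['p'],m.sum(),np.percentile(P[:,2],[2,50,98]).round(1))
    for lo,hi in((3,7),(31,38),(-5,60)):
        T=P[(P[:,2]>lo)&(P[:,2]<hi)]
        rc=cv2.minAreaRect(T[:,:2].astype(np.float32)); print(lo,len(T),np.round(rc[0],1),np.round(rc[1],1),rc[2])
go(650,141)
E
```

```text
t 6.0 p [646.6 154.8 198.9] x [ 0.006  0.003 -1.   ] jaw -96.05 F [ 0.7 -0.4 -0.7] gap 29.6 q6 [0.15 0.35 1.12 0.   1.67 1.83]
0.65 17850 [ 4.8  9.7 34.4]
3 5510 [639.8 141.5] [124.8 150. ] 85.86835479736328
31 1180 [639.6 141.5] [ 92.4 115.8] 85.9406967163086
-5 17749 [640.4 141.5] [125.9 150. ] 85.19014739990234
shift [np.float64(3.4), np.float64(-13.1), 0] turn [-0.16  0.38  0.  ]
```

View pics/w2.png

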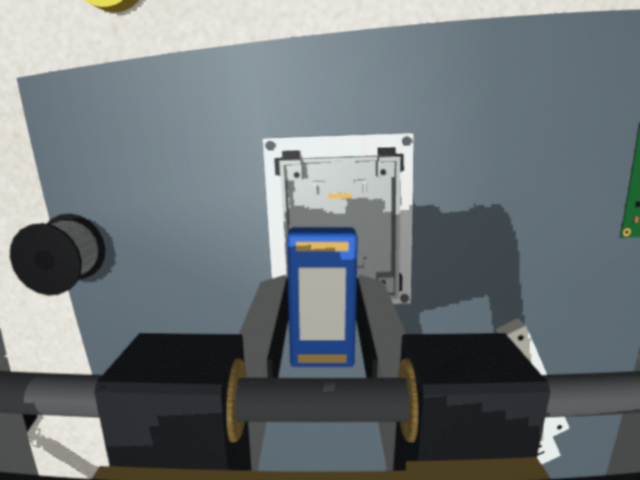

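```bash
python3 - <<'E'
from h import *
z=np.load('/tmp/w2.npz'); d=z['d']; c=arm.get_calibration('wrist')
W=cloud(d,c)
H=np.array([639.7,141.5]); a=np.radians(-4.1); ex=np.array([np.cos(a),np.sin(a)]); ey=np.array([-ex[1],ex[0]])
L=np.stack([(W[...,:2]-H)@ex,(W[...,:2]-H)@ey,W[...,2]],-1)
for sx in(1,-1):
    for y in range(-40,45,10):
        m=(abs(L[...,0]*sx-56.5)<1.5)&(abs(L[...,1]-y)<4)&(L[...,2]<60)
        print(sx,y,m.sum(),np.nanmedian(L[...,2][m]).round(1) if m.any() else None)
# battery in hand
im=z['im'].astype(int); m=(W[...,2]>150)&(W[...,2]<195)
mm=np.zeros_like(m); mm[225:370,286:358]=1; m&=mm
P=W[m]; print(np.percentile(P[:,2],[2,50,98]))
zt=np.median(P[:,2]); T=P[abs(P[:,2]-zt)<2.5]
rc=cv2.minAreaRect(T[:,:2].astype(np.float32)); print(zt,rc)
st()
E
```

```text
1 -40 64 34.0
1 -30 62 21.0
1 -20 48 20.3
1 -10 50 19.7
1 0 46 19.8
1 10 49 19.9
1 20 48 19.7
1 30 61 22.7
1 40 60 33.7
-1 -40 19 34.2
-1 -30 0 None
-1 -20 0 None
-1 -10 0 None
-1 0 0 None
-1 10 0 None
-1 20 0 None
-1 30 0 None
-1 40 0 None
[181.37656848 187.1472108  188.67444884]
187.14721079620028 ((645.6333618164062, 155.2641143798828), (30.877681732177734, 64.50646209716797), 83.15689086914062)
t 6.1 p [646.6 154.1 199.1] x [ 0.007  0.003 -1.   ] jaw -96.13 F [ 0.1  0.  -0.2] gap 29.8 q6 [0.15 0.35 1.12 0.   1.67 1.83]
```

Emit:
{"api": "send_rows", "payload": {"steps": [[[-3, -6, -10, 0, 0.4, 1, 210], [-3, -4, -25, 0, 0, 1, 210], [-1, -2, -30, 0, 0, 0, 210], [0, 0, -25, 0, 0, 0, 210], [0, 0, -12, 0, 0, 0, 210], [0, 0, -5, 0, 0, 0, 210], [0, 0, 0, 0, 0, 0, 210]]]}}

```text
clock: 6.68
tool_pos: [639.3, 130.3, 94.8]
ee_rot: [-2.188, 0.089, 2.168]
contact_force: [-0.3, -0.2, -0.3]
finger_gap: 0.318
```

```bash
python3 - <<'E'
from h import *
st();go(640,141.5,37,-94.1)
E
```

```text
t 6.68 p [639.3 130.3  94.8] x [ 0.009  0.001 -1.   ] jaw -94.77 F [-0.3 -0.2 -0.3] gap 29.9 q6 [0.11 0.36 1.31 0.   1.46 1.77]
shift [np.float64(0.7), np.float64(11.2), np.float64(-57.8)] turn [-0.07  0.52  0.67]
```

Emit:
{"api": "send_rows", "payload": {"steps": [[[0, 6, -8, 0, 0.5, 0.6, 210], [0, 3, -8, 0, 0, 0, 210], [0, 0, -6, 0, 0, 0, 210], [0, 0, 0, 0, 0, 0, 210], [0, 0, 0, 0, 0, 0, 210]]]}}

```text
clock: 7.1
tool_pos: [642.4, 140.0, 76.3]
ee_rot: [-2.192, 0.076, 2.174]
contact_force: [0.5, -0.1, -0.7]
finger_gap: 0.317
```

```bash
python3 - <<'E'
from h import *
st();go(640,141.5,37,-94.1)
E
```

```text
t 7.1 p [642.4 140.   76.3] x [ 0.008  0.002 -1.   ] jaw -94.16 F [ 0.5 -0.1 -0.7] gap 29.8 q6 [0.13 0.39 1.31 0.   1.43 1.77]
shift [np.float64(-2.4), np.float64(1.5), np.float64(-39.3)] turn [-0.14  0.47  0.06]
```

Emit:
{"api": "send_rows", "payload": {"steps": [[[-2, 1, -7, 0, 0.5, 0, 210], [0, 0, -7, 0, 0, 0, 210], [0, 0, -6, 0, 0, 0, 210], [0, 0, -4, 0, 0, 0, 210], [0, 0, -2, 0, 0, 0, 210], [0, 0, 0, 0, 0, 0, 210]]]}}

```text
clock: 7.6
tool_pos: [640.9, 141.8, 48.9]
ee_rot: [-2.184, 0.075, 2.183]
contact_force: [-0.1, 0.3, -0.6]
finger_gap: 0.321
```

```bash
python3 - <<'E'
from h import *
st();go(640,141.5,37,-94.1)
E
```

```text
t 7.6 p [640.9 141.8  48.9] x [ 0.001  0.003 -1.   ] jaw -94.1 F [-0.1  0.3 -0.6] gap 30.1 q6 [0.13 0.41 1.34 0.   1.39 1.77]
shift [np.float64(-0.9), np.float64(-0.3), np.float64(-11.9)] turn [-0.15  0.05 -0.  ]
```

Emit:
{"api": "send_rows", "payload": {"steps": [[[-1, 0, -5, 0, 0, 0, 210], [0, 0, -4, 0, 0, 0, 210], [0, 0, -2, 0, 0, 0, 210], [0, 0, 0, 0, 0, 0, 210]]]}}

```text
clock: 7.93
tool_pos: [639.7, 141.6, 36.6]
ee_rot: [-2.184, 0.076, 2.183]
contact_force: [0.3, -0.2, -0.3]
finger_gap: 0.316
```

```bash
python3 - <<'E'
from h import *
st();go(640,141.5,36,-94.1)
E
```

```text
t 7.93 p [639.7 141.6  36.6] x [ 0.001  0.003 -1.   ] jaw -94.11 F [ 0.3 -0.2 -0.3] gap 29.7 q6 [0.13 0.42 1.35 0.   1.37 1.77]
shift [np.float64(0.3), np.float64(-0.1), np.float64(-0.6)] turn [-0.15  0.04  0.01]
```

Lower until contact, then release to about 46 mm.

Emit:
{"api": "send_rows", "payload": {"steps": [[[0, 0, -1, 0, 0, 0, 210], [0, 0, 0, 0, 0, 0, 130], [0, 0, 0, 0, 0, 0, 130], [0, 0, 0, 0, 0, 0, 130], [0, 0, 0, 0, 0, 0, 130]]]}}

```text
clock: 8.35
tool_pos: [640.9, 141.7, 37.4]
ee_rot: [-2.188, 0.075, 2.179]
contact_force: [0.1, -0.3, -0.1]
finger_gap: 0.487
```

Emit:
{"api": "send_rows", "payload": {"steps": [[[0, 0, 8, 0, 0, 0, 130], [0, 0, 20, 0, 0, 0, 130], [0, 0, 30, 0, 0, 0, 100], [0, 0, 30, 0, 0, 0, 60], [0, 0, 30, 0, 0, 0, 0], [0, 0, 25, 0, 0, 0, 0], [0, 0, 10, 0, 0, 0, 0], [0, 0, 0, 0, 0, 0, 0]]]}}

```text
clock: 9.02
tool_pos: [637.4, 141.2, 198.1]
ee_rot: [-2.184, 0.076, 2.183]
contact_force: [-0.3, -0.4, -0.2]
finger_gap: 0.875
```

```bash
python3 - <<'E'
from h import *
st()
im,d,c=snap('wrist','w3')
W=cloud(d,c)
for q in arm.regions_of('battery','wrist')[:2]:
    m=q['pixels']; P=W[m]; P=P[~np.isnan(P[:,0])]
    zt=np.median(P[:,2]); T=P[abs(P[:,2]-zt)<3]
    rc=cv2.minAreaRect(T[:,:2].astype(np.float32)); print(q['p'],zt,rc)
E
```

```text
t 9.02 p [637.4 141.2 198.1] x [ 0.     0.002 -1.   ] jaw -94.12 F [-0.3 -0.4 -0.2] gap 82.3 q6 [0.13 0.32 1.15 0.   1.67 1.77]
0.67 24.0680654954672 ((638.74560546875, 142.79029846191406), (29.805471420288086, 63.536659240722656), 85.57199096679688)
```

View pics/w3.png

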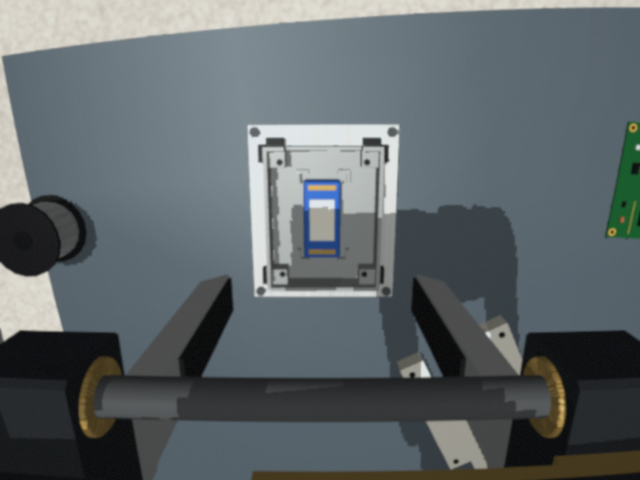

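Emit:
{"api": "send_rows", "payload": {"steps": [[[1, -12, 0, 0, 0, 0, 0], [3, -28, 0, 0, 0, -0.5, 0], [3, -35, 0, 0, 0, -0.5, 0], [3, -35, 0, 0, 0, -0.5, 0], [3, -35, 0, 0, 0, -0.5, 0], [3, -35, 0, 0, 0, -0.5, 0], [3, -35, 0, 0, 0, -0.5, 0], [2, -30, 0, 0, 0, 0, 0], [2, -18, 0, 0, 0, 0, 0], [0, -8, 0, 0, 0, 0, 0], [0, -3, 0, 0, 0, 0, 0], [0, 0, 0, 0, 0, 0, 0]]]}}

```text
clock: 10.12
tool_pos: [643.4, -150.9, 160.3]
ee_rot: [-2.089, 0.13, 2.217]
contact_force: [0.5, 0.0, 0.6]
finger_gap: 1.002
```

```bash
python3 - <<'E'
from h import *
st()
im,d,c=snap('wrist','w4'); np.savez('/tmp/w4.npz',im=im,d=d)
W=cloud(d,c)
for q in arm.regions_of('board','wrist')[:2]:
    m=q['pixels']; P=W[m]; P=P[~np.isnan(P[:,0])]
    T=P[abs(P[:,2]-2.4)<1.8]
    rc=cv2.minAreaRect(T[:,:2].astype(np.float32)); print(q['p'],m.sum(),np.percentile(P[:,2],[2,50,98]),rc)
    T=P[P[:,2]>18]; print('relay',cv2.minAreaRect(T[:,:2].astype(np.float32)),T.mean(0))
    T=P[(P[:,2]>12.5)&(P[:,2]<15.5)]; print('term',cv2.minAreaRect(T[:,:2].astype(np.float32)),T.mean(0))
cv2.imwrite('pics/w4z.png',cv2.resize(im[90:330,180:480,::-1],None,fx=2.5,fy=2.5))
E
```

```text
t 10.12 p [ 643.4 -150.9  160.3] x [-0.059  0.009 -0.998] jaw -97.24 F [0.5 0.  0.6] gap 94.1 q6 [-0.31  0.4   1.13 -0.01  1.67  1.38]
0.74 14239 [ 1.10895352  2.82732237 20.83930914] ((652.4971923828125, -157.03286743164062), (78.46751403808594, 114.85700225830078), 82.83576965332031)
relay ((652.0813598632812, -157.08035278320312), (20.020822525024414, 26.08401870727539), 83.91600036621094) [ 652.37491277 -156.96855349   20.43820958]
term ((686.5986938476562, -161.30340576171875), (39.65861129760742, 44.70636749267578), 82.86332702636719) [ 698.54812712 -162.5391761    14.00320723]
```

View pics/w4z.png

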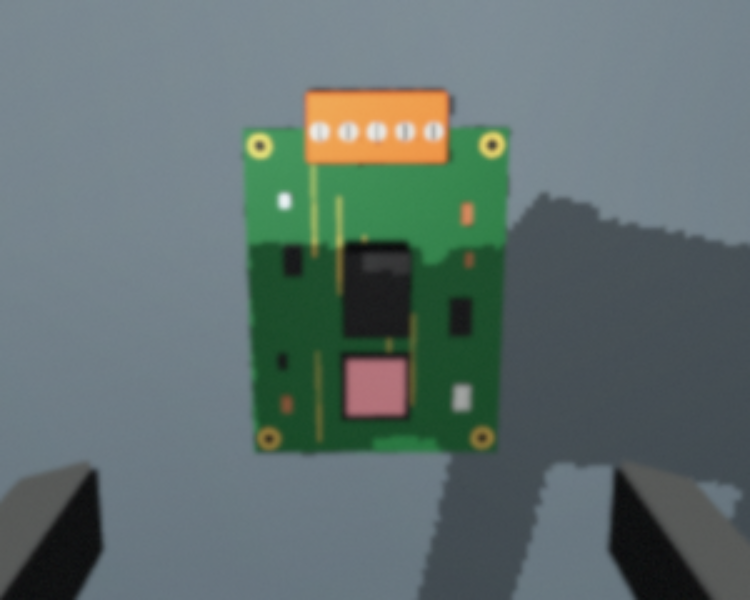

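```bash
python3 - <<'E'
from h import *
st(); go(652.1,-157.1,70,-97)
E
```

```text
t 10.22 p [ 643.7 -149.3  160.9] x [-0.058  0.009 -0.998] jaw -97.13 F [ 0.6 -0.1 -0. ] gap 93.7 q6 [-0.31  0.4   1.13 -0.01  1.67  1.39]
shift [np.float64(8.4), np.float64(-7.8), np.float64(-90.9)] turn [-0.53 -3.33  0.12]
```

Emit:
{"api": "send_rows", "payload": {"steps": [[[3, -3, -5, -0.5, -1.5, 0, 130], [3, -3, -15, 0, -1.5, 0, 130], [0, 0, -20, 0, 0, 0, 130], [0, 0, -20, 0, 0, 0, 130], [0, 0, -12, 0, 0, 0, 130], [0, 0, -6, 0, 0, 0, 130], [0, 0, 0, 0, 0, 0, 130]]]}}

```text
clock: 10.8
tool_pos: [652.3, -143.5, 83.9]
ee_rot: [-2.169, 0.116, 2.161]
contact_force: [-0.1, -0.3, -1.1]
finger_gap: 0.543
```

```bash
python3 - <<'E'
from h import *
st(); go(652.1,-157.1,30,-97)
E
```

```text
t 10.8 p [ 652.3 -143.5   83.9] x [ 0.004  0.001 -1.   ] jaw -96.24 F [-0.1 -0.3 -1.1] gap 51.1 q6 [-0.3   0.41  1.27  0.    1.46  1.38]
shift [np.float64(-0.2), np.float64(-13.6), np.float64(-53.9)] turn [-0.08  0.22 -0.76]
```

Emit:
{"api": "send_rows", "payload": {"steps": [[[0, -7, -8, 0, 0.2, -0.7, 130], [0, -3, -8, 0, 0, 0, 130], [0, 0, -6, 0, 0, 0, 130], [0, 0, -2, 0, 0, 0, 130], [0, 0, 0, 0, 0, 0, 130]]]}}

```text
clock: 11.22
tool_pos: [654.4, -153.7, 60.9]
ee_rot: [-2.165, 0.13, 2.154]
contact_force: [0.5, -0.0, 0.7]
finger_gap: 0.49
```

```bash
python3 - <<'E'
from h import *
st(); go(652.1,-157.1,30,-97)
E
```

```text
t 11.22 p [ 654.4 -153.7   60.9] x [ 0.005 -0.    -1.   ] jaw -96.9 F [ 0.5 -0.   0.7] gap 46.1 q6 [-0.32  0.43  1.28  0.    1.42  1.38]
shift [np.float64(-2.3), np.float64(-3.4), np.float64(-30.9)] turn [ 0.01  0.29 -0.1 ]
```

Emit:
{"api": "send_rows", "payload": {"steps": [[[-2, -3, -4, 0, 0.3, 0, 130], [0, 0, -4, 0, 0, 0, 130], [0, 0, -4, 0, 0, 0, 130], [0, 0, 0, 0, 0, 0, 130]]]}}

```text
clock: 11.55
tool_pos: [652.9, -157.9, 48.9]
ee_rot: [-2.161, 0.132, 2.158]
contact_force: [0.2, 1.1, -1.0]
finger_gap: 0.49
```

```bash
python3 - <<'E'
from h import *
st(); go(652.1,-157.1,30,-97)
E
```

```text
t 11.55 p [ 652.9 -157.9   48.9] x [ 0.001 -0.001 -1.   ] jaw -96.95 F [ 0.2  1.1 -1. ] gap 46.1 q6 [-0.32  0.44  1.29 -0.    1.41  1.37]
shift [np.float64(-0.8), np.float64(0.8), np.float64(-18.9)] turn [ 0.06  0.08 -0.05]
```

Emit:
{"api": "send_rows", "payload": {"steps": [[[-1, 1, -6, 0, 0, 0, 130], [0, 0, -6, 0, 0, 0, 130], [0, 0, -4, 0, 0, 0, 130], [0, 0, -1, 0, 0, 0, 130], [0, 0, 0, 0, 0, 0, 130]]]}}

```text
clock: 11.97
tool_pos: [651.6, -156.6, 29.9]
ee_rot: [-2.16, 0.132, 2.158]
contact_force: [0.3, 0.7, 0.5]
finger_gap: 0.489
```

```bash
python3 - <<'E'
from h import *
st(); go(652.1,-157.1,30,-97)
E
```

```text
t 11.97 p [ 651.6 -156.6   29.9] x [ 0.001 -0.001 -1.   ] jaw -96.94 F [0.3 0.7 0.5] gap 46.0 q6 [-0.32  0.45  1.31 -0.    1.37  1.37]
shift [np.float64(0.5), np.float64(-0.5), np.float64(0.1)] turn [ 0.04  0.07 -0.06]
```

Emit:
{"api": "send_rows", "payload": {"steps": [[[0, 0, 0, 0, 0, 0, 180], [0, 0, 0, 0, 0, 0, 235], [0, 0, 0, 0, 0, 0, 235], [0, 0, 0, 0, 0, 0, 235], [0, 0, 0, 0, 0, 0, 235], [0, 0, 0, 0, 0, 0, 235]]], "grip_force": 30}}

```text
clock: 12.47
tool_pos: [651.9, -156.5, 30.3]
ee_rot: [-2.161, 0.132, 2.157]
contact_force: [0.5, -0.3, -1.0]
finger_gap: 0.208
```

```bash
python3 - <<'E'
from h import *
st()
E
```

```text
t 12.47 p [ 651.9 -156.5   30.3] x [ 0.002 -0.001 -1.   ] jaw -96.93 F [ 0.5 -0.3 -1. ] gap 19.6 q6 [-0.32  0.45  1.31 -0.    1.37  1.37]
```

Emit:
{"api": "send_rows", "payload": {"steps": [[[0, 0, 8, 0, 0, 0, 235], [0, 0, 16, 0, 0, 0, 235], [0, 0, 24, 0, 0, 0, 235], [0, 5, 24, 0, 0, 0, 235], [0, 12, 24, 0, 0, 0, 235], [0, 20, 15, 0, 0, 0, 235], [0, 26, 6, 0, 0, 0.5, 235], [0, 26, 0, 0, 0, 0.5, 235], [0, 26, 0, 0, 0, 0.5, 235], [0, 26, 0, 0, 0, 0.5, 235], [0, 26, 0, 0, 0, 0.5, 235], [0, 26, 0, 0, 0, 0, 235], [0, 26, 0, 0, 0, 0, 235], [0, 24, 0, 0, 0, 0, 235], [0, 18, 0, 0, 0, 0, 235], [0, 10, 0, 0, 0, 0, 235], [0, 4, 0, 0, 0, 0, 235], [0, 0, 0, 0, 0, 0, 235], [0, 0, 0, 0, 0, 0, 235]]]}}

```text
clock: 14.05
tool_pos: [648.8, 129.3, 164.1]
ee_rot: [-2.192, 0.087, 2.169]
contact_force: [0.1, -0.3, -0.6]
finger_gap: 0.21
```

```bash
python3 - <<'E'
from h import *
st(); go(644.7,141.1,130,-94.1)
im,d,c=snap('wrist','w5'); np.savez('/tmp/w5.npz',im=im,d=d)
im,d,c=snap('side'); cv2.imwrite('pics/s5.png',cv2.resize(im[150:330,150:420,::-1],None,fx=2.8,fy=2.8))
E
```

```text
t 14.05 p [648.8 129.3 164.1] x [ 0.01 -0.   -1.  ] jaw -94.58 F [ 0.1 -0.3 -0.6] gap 19.7 q6 [ 0.11  0.35  1.19 -0.    1.6   1.76]
shift [np.float64(-4.1), np.float64(11.8), np.float64(-34.1)] turn [0.01 0.59 0.48]
```

View pics/w5.png

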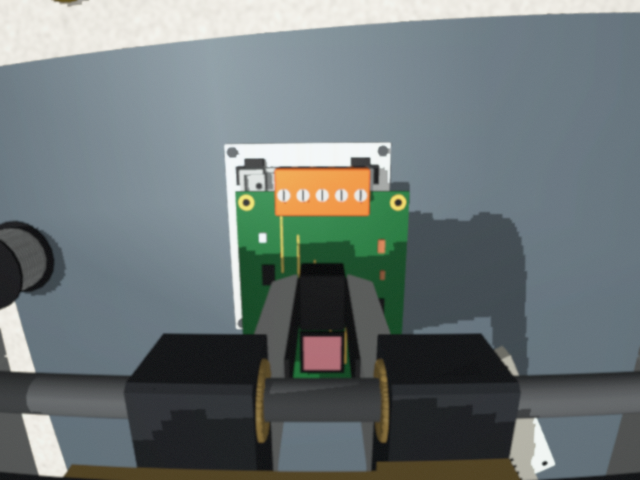

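View pics/s5.png

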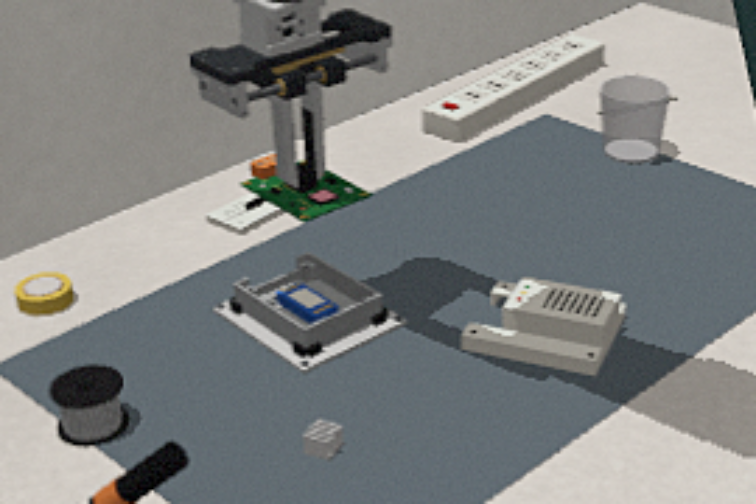

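The board is held level over the housing. I'll measure its pose in the hand.

```bash
cat > meas.py <<'E'
from h import *
def board_in_hand(im,d,c,zl,zh):
    W=cloud(d,c); hsv=cv2.cvtColor(im,cv2.COLOR_RGB2HSV)
    ok=(W[...,2]>zl)&(W[...,2]<zh)
    s,p,R=tool()
    Rz=np.array([[np.cos(np.radians(jaw()+90)),-np.sin(np.radians(jaw()+90))],[np.sin(np.radians(jaw()+90)),np.cos(np.radians(jaw()+90))]])
    g=ok&(hsv[...,0]>45)&(hsv[...,0]<80)&(hsv[...,1]>100)
    P=W[g]; A=np.c_[P[:,:2]-p[:2],np.ones(len(P))]; k,*_=np.linalg.lstsq(A,P[:,2],rcond=None)
    print('green n',len(P),'plane slope',k[:2].round(4),'z at TCP',k[2].round(2),'rel',(k[2]-p[2]).round(2))
    o=ok&(hsv[...,0]>5)&(hsv[...,0]<20)&(hsv[...,1]>120)
    P=W[o]; zt=np.percentile(P[:,2],90); P=P[P[:,2]>zt-3]
    rc=cv2.minAreaRect(P[:,:2].astype(np.float32)); print('term',rc,'z',zt, 'rel tool-frame',((np.array(rc[0])-p[:2])@Rz).round(2))
E
python3 - <<'E'
from meas import *
z=np.load('/tmp/w5.npz'); st()
board_in_hand(z['im'],z['d'],arm.get_calibration('wrist'),100,200)
E
```

```text
t 14.15 p [648.8 128.7 164. ] x [ 0.01 -0.   -1.  ] jaw -94.63 F [ 0.2 -0.7 -0.4] gap 19.7 q6 [ 0.11  0.35  1.19 -0.    1.6   1.76]
green n 13276 plane slope [-0.0149  0.0037] z at TCP 137.04 rel -26.94
term ((696.391357421875, 125.59148406982422), (39.78001022338867, 19.891515731811523), 85.38610076904297) z 149.03561644480703 rel tool-frame [47.68  0.71]
```

```bash
python3 - <<'E'
from meas import *
z=np.load('/tmp/w5.npz'); c=arm.get_calibration('wrist')
W=cloud(z['d'],c); m=(abs(W[...,2])<6); P=W[m]
for _ in range(3):
    A=np.c_[P[:,0]-640,P[:,1]-141,np.ones(len(P))]; k,*_=np.linalg.lstsq(A,P[:,2],rcond=None); P=P[abs(A@k-P[:,2])<2]
print(k,len(P))
H=cv2.cvtColor(z['im'],cv2.COLOR_RGB2HSV)
T=W[(W[...,2]>31)&(W[...,2]<37)&(abs(W[...,1]-141)<60)]; print('rim',len(T),T[:,:2].min(0),T[:,:2].max(0))
E
```

```text
[-7.99471240e-04 -4.18581438e-04  6.27601523e-01] 199076
rim 266 [679.43680279  91.52747487] [700.59769674 183.20484857]
```

Emit:
{"api": "send_rows", "payload": {"steps": [[[-3, 7, -8, 0, -0.8, 0.5, 235], [-2, 3, -14, 0, 0, 0, 235], [0, 0, -18, 0, 0, 0, 235], [0, 0, -14, 0, 0, 0, 235], [0, 0, -8, 0, 0, 0, 235], [0, 0, -2, 0, 0, 0, 235], [0, 0, 0, 0, 0, 0, 235]]]}}

```text
clock: 14.73
tool_pos: [645.5, 130.1, 99.4]
ee_rot: [-2.21, 0.092, 2.148]
contact_force: [0.8, -0.0, -1.6]
finger_gap: 0.209
```

```bash
python3 - <<'E'
from meas import *
st(); go(644,140.9,56,-94.1)
im,d,c=snap('wrist','w6'); board_in_hand(im,d,c,50,150)
E
```

```text
t 14.73 p [645.5 130.1  99.4] x [ 0.028 -0.002 -1.   ] jaw -94.77 F [ 0.8 -0.  -1.6] gap 19.6 q6 [ 0.12  0.36  1.3  -0.01  1.45  1.77]
shift [np.float64(-1.5), np.float64(10.8), np.float64(-43.4)] turn [0.12 1.63 0.67]
green n 13350 plane slope [0.0005 0.0022] z at TCP 72.61 rel -27.15
term ((693.368896484375, 126.76187133789062), (39.73419189453125, 19.835607528686523), 85.19120025634766) z 85.42170410086474 rel tool-frame [47.81  0.76]
```

Emit:
{"api": "send_rows", "payload": {"steps": [[[-1, 5, 0, 0, 0, 0.6, 235], [0, 3, -4, 0, 0, 0, 235], [0, 1, -6, 0, 0, 0, 235], [0, 0, -4, 0, 0, 0, 235], [0, 0, 0, 0, 0, 0, 235]]]}}

```text
clock: 15.2
tool_pos: [647.0, 139.9, 88.8]
ee_rot: [-2.223, 0.079, 2.145]
contact_force: [0.3, -0.3, -1.8]
finger_gap: 0.213
```

```bash
python3 - <<'E'
from meas import *
st(); go(644,140.9,56,-94.1)
E
```

```text
t 15.2 p [647.  139.9  88.8] x [ 0.036 -0.001 -0.999] jaw -94.14 F [ 0.3 -0.3 -1.8] gap 20.0 q6 [ 0.13  0.37  1.31 -0.01  1.43  1.77]
shift [np.float64(-3.0), np.float64(1.0), np.float64(-32.8)] turn [0.06 2.06 0.04]
```

Emit:
{"api": "send_rows", "payload": {"steps": [[[-3, 1, -4, 0, 0.5, 0, 235], [0, 0, -5, 0, 0, 0, 235], [0, 0, -5, 0, 0, 0, 235], [0, 0, -2, 0, 0, 0, 235], [0, 0, 0, 0, 0, 0, 235]]]}}

```text
clock: 15.62
tool_pos: [643.5, 141.4, 70.9]
ee_rot: [-2.213, 0.079, 2.156]
contact_force: [0.7, -0.1, -1.6]
finger_gap: 0.212
```

```bash
python3 - <<'E'
from meas import *
st(); go(644,140.9,56,-94.1)
im,d,c=snap('wrist','w7'); board_in_hand(im,d,c,38,150)
E
```

```text
t 15.62 p [643.5 141.4  70.9] x [ 0.026 -0.001 -1.   ] jaw -94.11 F [ 0.7 -0.1 -1.6] gap 19.9 q6 [ 0.13  0.38  1.33 -0.    1.4   1.78]
shift [np.float64(0.5), np.float64(-0.5), np.float64(-14.9)] turn [0.07 1.49 0.01]
green n 13443 plane slope [-0.003   0.0026] z at TCP 44.08 rel -26.84
term ((691.3682250976562, 138.7599639892578), (39.89361572265625, 19.939504623413086), 86.17273712158203) z 56.749386409703476 rel tool-frame [48.04  0.85]
```

View pics/w7.png

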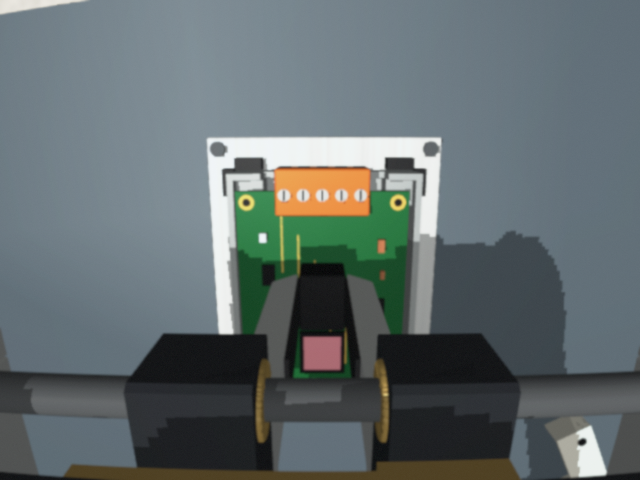

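Emit:
{"api": "send_rows", "payload": {"steps": [[[0, -0.6, -4, 0, 0, 0, 235], [0, 0, -5, 0, 0, 0, 235], [0, 0, -3, 0, 0, 0, 235], [0, 0, -1, 0, 0, 0, 235], [0, 0, 0, 0, 0, 0, 235]]]}}

```text
clock: 16.08
tool_pos: [644.0, 140.5, 57.2]
ee_rot: [-2.214, 0.079, 2.155]
contact_force: [0.4, -0.2, 0.7]
finger_gap: 0.209
```

```bash
python3 - <<'E'
from meas import *
st(); go(644,140.9,55.5,-94.1)
E
```

```text
t 16.08 p [644.  140.5  57.2] x [ 0.027 -0.001 -1.   ] jaw -94.13 F [ 0.4 -0.2  0.7] gap 19.6 q6 [ 0.13  0.39  1.34 -0.    1.38  1.77]
shift [np.float64(-0.0), np.float64(0.4), np.float64(-1.7)] turn [0.06 1.57 0.03]
```

Emit:
{"api": "send_rows", "payload": {"steps": [[[0, 0, -1.5, 0, 0, 0, 235], [0, 0, 0, 0, 0, 0, 235]]]}}

```text
clock: 16.25
tool_pos: [644.2, 140.5, 56.9]
ee_rot: [-2.215, 0.079, 2.154]
contact_force: [-0.7, 0.2, 0.6]
finger_gap: 0.209
```

Emit:
{"api": "send_rows", "payload": {"steps": [[[0, 0, -1, 0, 0, 0, 235], [0, 0, 0, 0, 0, 0, 235]]]}}

```text
clock: 16.42
tool_pos: [644.3, 140.6, 56.9]
ee_rot: [-2.216, 0.079, 2.153]
contact_force: [-0.8, -0.8, 1.3]
finger_gap: 0.206
```

Contact: height has stopped at 56.9. Releasing with a small opening, then rising.

Emit:
{"api": "send_rows", "payload": {"steps": [[[0, 0, 0, 0, 0, 0, 165], [0, 0, 0, 0, 0, 0, 165], [0, 0, 0, 0, 0, 0, 165], [0, 0, 0, 0, 0, 0, 165], [0, 0, 6, 0, 0, 0, 165], [0, 0, 16, 0, 0, 0, 165], [0, 0, 24, 0, 0.8, 0, 120], [0, 0, 24, 0, 0.7, 0, 60], [0, 0, 24, 0, 0, 0, 0], [0, 0, 24, 0, 0, 0, 0], [0, 0, 14, 0, 0, 0, 0], [0, 0, 6, 0, 0, 0, 0], [0, 0, 0, 0, 0, 0, 0]]]}}

```text
clock: 17.5
tool_pos: [642.2, 140.2, 200.7]
ee_rot: [-2.185, 0.08, 2.186]
contact_force: [-0.1, -1.0, -0.9]
finger_gap: 0.816
```

```bash
cat >> meas.py <<'E'
H=np.array([639.7,141.5]); a=np.radians(-4.1); ex=np.array([np.cos(a),np.sin(a)]); ey=np.array([-ex[1],ex[0]])
def hl(W): return np.concatenate([((W[...,:2]-H)@ex)[...,None],((W[...,:2]-H)@ey)[...,None],W[...,2:]],-1)
E
python3 - <<'E'
from meas import *
st()
im,d,c=snap('wrist','w8'); L=hl(cloud(d,c)); hsv=cv2.cvtColor(im,cv2.COLOR_RGB2HSV)
box=(abs(L[...,0])<75)&(abs(L[...,1])<60)
rim=box&(L[...,2]>32)&(L[...,2]<36)&(abs(L[...,0])<60)&(hsv[...,1]<60)
print('rim',cv2.minAreaRect(L[rim][:,:2].astype(np.float32)))
g=box&(hsv[...,0]>45)&(hsv[...,0]<80)&(hsv[...,1]>100)
P=L[g]; A=np.c_[P[:,:2],np.ones(len(P))]; k,*_=np.linalg.lstsq(A,P[:,2],rcond=None); print('board plane',k, cv2.minAreaRect(P[:,:2].astype(np.float32)))
o=box&(hsv[...,0]>5)&(hsv[...,0]<20)&(hsv[...,1]>120)&(L[...,2]>38)
print('term',cv2.minAreaRect(L[o][:,:2].astype(np.float32)))
pk=box&((hsv[...,0]>165)|(hsv[...,0]<5))&(hsv[...,1]>60)&(abs(L[...,2]-31)<2)
P=L[pk]; print('pad',len(P),cv2.minAreaRect(P[:,:2].astype(np.float32)),P[:,2].mean())
E
```

```text
t 17.5 p [642.2 140.2 200.7] x [-0.001 -0.001 -1.   ] jaw -94.13 F [-0.1 -1.  -0.9] gap 76.7 q6 [ 0.13  0.33  1.13 -0.    1.68  1.77]
rim ((-0.11726760864257812, 0.06272506713867188), (115.99092864990234, 92.44293975830078), 0.008227845653891563)
board plane [-7.01180689e-04 -1.04875250e-03  2.86252903e+01] ((0.5597801208496094, 0.30832672119140625), (77.50276947021484, 101.66508483886719), 89.7607421875)
term ((37.840946197509766, -6.6159820556640625), (92.1259765625, 51.96152114868164), 81.66915130615234)
pad 552 ((-26.857624053955078, 0.13981246948242188), (19.629053115844727, 19.786216735839844), 0.18298086524009705) 31.16310666099617
```

View pics/w8.png

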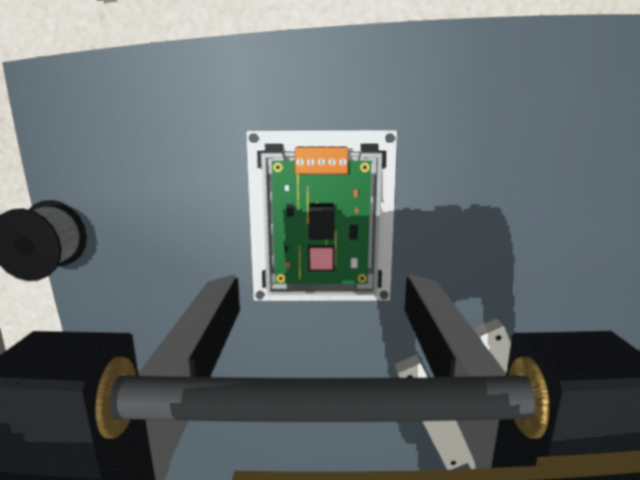

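Board seated level (plane at 28.6 mm) and centred within 0.6 mm; the terminal is in the gap. Next, find the heat sink.

```bash
python3 - <<'E'
from h import *
z=np.load('/tmp/top0.npz'); W=cloud(z['d'],arm.get_calibration('top'))
Q=W[264:281,220:238].reshape(-1,3); Q=Q[Q[:,2]>10]; print(len(Q),Q.mean(0),np.percentile(Q[:,2],95),cv2.minAreaRect(Q[:,:2].astype(np.float32)))
im=z['im']; cv2.imwrite('pics/hs0.png',cv2.resize(im[255:290,210:248,::-1],None,fx=14,fy=14,interpolation=cv2.INTER_CUBIC))
E
```

```text
58 [470.85761735 267.83441582  17.64676249] 23.925380758708883 ((470.84771728515625, 269.6010437011719), (24.069843292236328, 25.829328536987305), 16.723501205444336)
```

View pics/hs0.png

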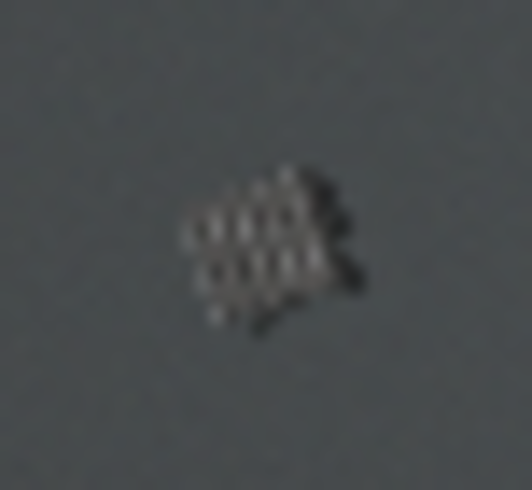

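Emit:
{"api": "send_rows", "payload": {"steps": [[[-6, 5, 0, 0, 0, 2, 0], [-14, 12, -3, 0, 0, 2, 0], [-20, 16, -4, 0, 0, 3, 0], [-22, 18, -4, 0, 0, 3, 0], [-22, 18, -4, 0, 0, 3, 0], [-22, 18, -4, 0, 0, 3, 0], [-20, 16, -4, 0, 0, 2, 0], [-12, 9, -4, 0, 0, 1, 0], [-5, 4, 0, 0, 0, 0, 0], [0, 0, 0, 0, 0, 0, 0], [0, 0, 0, 0, 0, 0, 0]]]}}

```text
clock: 18.47
tool_pos: [485.4, 255.8, 152.6]
ee_rot: [2.042, 0.274, -2.102]
contact_force: [0.6, -0.4, -0.5]
finger_gap: 1.002
```

```bash
python3 - <<'E'
from h import *
st()
im,d,c=snap('wrist','w9'); W=cloud(d,c)
m=(abs(W[...,0]-471)<30)&(abs(W[...,1]-269)<30)&(W[...,2]>17)&(W[...,2]<23)
P=W[m]; print(len(P),P[:,2].mean(),cv2.minAreaRect(P[:,:2].astype(np.float32)))
v,u=np.where(m); print(u.mean(),v.mean())
u,v=int(u.mean()),int(v.mean())
cv2.imwrite('pics/w9z.png',cv2.resize(im[v-50:v+50,u-60:u+60,::-1],None,fx=5,fy=5,interpolation=cv2.INTER_CUBIC))
st()
E
```

```text
t 18.47 p [485.4 255.8 152.6] x [-0.027 -0.013 -1.   ] jaw -74.41 F [ 0.6 -0.4 -0.5] gap 94.2 q6 [ 0.38  0.13  1.47 -0.    1.57  1.68]
455 19.9242080381694 ((471.6015319824219, 270.2509460449219), (24.51593017578125, 24.02231216430664), 18.365692138671875)
297.03956043956043 241.65274725274725
t 18.52 p [485.6 255.6 152.7] x [-0.027 -0.013 -1.   ] jaw -74.43 F [-0.2  0.3 -0.3] gap 94.0 q6 [ 0.38  0.13  1.47 -0.    1.57  1.68]
```

View pics/w9z.png

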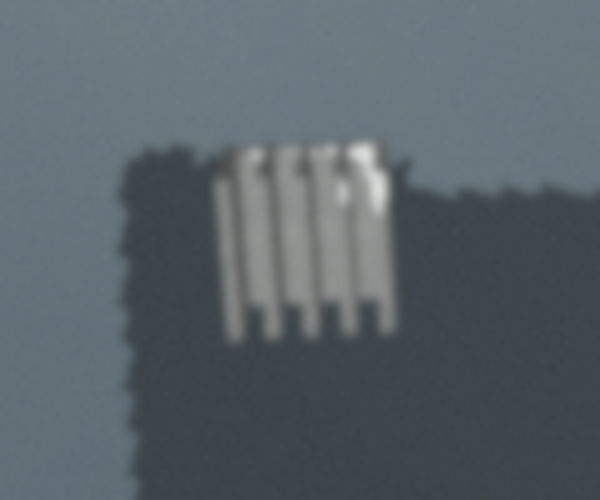

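```bash
python3 - <<'E'
from h import *
go(471.6,270.3,26,-71.6)
E
```

```text
shift [np.float64(-14.0), np.float64(14.7), np.float64(-126.7)] turn [ 0.77 -1.55  2.84]
```

Emit:
{"api": "send_rows", "payload": {"steps": [[[-5, 6, -8, 0.8, -1.6, 2.8, 120], [-4, 4, -18, 0, 0, 0, 120], [-1, 1, -20, 0, 0, 0, 120], [0, 0, -18, 0, 0, 0, 120], [0, 0, -8, 0, 0, 0, 120], [0, 0, 0, 0, 0, 0, 120], [0, 0, 0, 0, 0, 0, 120]]]}}

```text
clock: 19.1
tool_pos: [483.9, 262.4, 80.4]
ee_rot: [2.065, 0.322, -2.043]
contact_force: [-0.8, -0.8, 0.4]
finger_gap: 0.549
```

```bash
python3 - <<'E'
from h import *
st();go(471.6,270.3,26,-71.6)
E
```

```text
t 19.1 p [483.9 262.4  80.4] x [ 0.01   0.002 -1.   ] jaw -72.18 F [-0.8 -0.8  0.4] gap 51.6 q6 [ 0.4   0.16  1.59 -0.    1.38  1.66]
shift [np.float64(-12.3), np.float64(7.9), np.float64(-54.4)] turn [-0.1   0.6   0.58]
```

Emit:
{"api": "send_rows", "payload": {"steps": [[[-7, 5, -5, 0, 0.6, 0.5, 120], [-4, 2, -9, 0, 0, 0, 120], [0, 0, -8, 0, 0, 0, 120], [0, 0, -2, 0, 0, 0, 120], [0, 0, 0, 0, 0, 0, 120]]]}}

```text
clock: 19.52
tool_pos: [475.0, 270.5, 57.9]
ee_rot: [2.056, 0.333, -2.045]
contact_force: [-0.2, -0.3, -0.6]
finger_gap: 0.528
```

```bash
python3 - <<'E'
from h import *
st();go(471.6,270.3,26,-71.6)
E
```

```text
t 19.52 p [475.  270.5  57.9] x [ 0.005  0.004 -1.   ] jaw -71.73 F [-0.2 -0.3 -0.6] gap 49.6 q6 [0.41 0.17 1.62 0.   1.34 1.66]
shift [np.float64(-3.4), np.float64(-0.2), np.float64(-31.9)] turn [-0.25  0.28  0.13]
```

Emit:
{"api": "send_rows", "payload": {"steps": [[[-3, 0, -8, 0, 0.3, 0, 120], [0, 0, -10, 0, 0, 0, 120], [0, 0, -8, 0, 0, 0, 120], [0, 0, -4, 0, 0, 0, 120], [0, 0, 0, 0, 0, 0, 120]]]}}

```text
clock: 19.93
tool_pos: [471.5, 270.7, 25.1]
ee_rot: [2.051, 0.335, -2.05]
contact_force: [-0.3, 0.0, 0.4]
finger_gap: 0.527
```

```bash
python3 - <<'E'
from h import *
st();go(471.6,270.3,26,-71.6)
E
```

```text
t 19.93 p [471.5 270.7  25.1] x [-0.     0.004 -1.   ] jaw -71.7 F [-0.3  0.   0.4] gap 49.6 q6 [0.41 0.2  1.66 0.   1.28 1.66]
shift [np.float64(0.1), np.float64(-0.4), np.float64(0.9)] turn [-0.25 -0.01  0.1 ]
```

Emit:
{"api": "send_rows", "payload": {"steps": [[[0, 0, 0, 0, 0, 0, 170], [0, 0, 0, 0, 0, 0, 225], [0, 0, 0, 0, 0, 0, 225], [0, 0, 0, 0, 0, 0, 225], [0, 0, 0, 0, 0, 0, 225], [0, 0, 0, 0, 0, 0, 225]]], "grip_force": 15}}

```text
clock: 20.43
tool_pos: [472.0, 270.7, 25.3]
ee_rot: [2.052, 0.335, -2.05]
contact_force: [0.4, -0.5, 0.0]
finger_gap: 0.257
```

Emit:
{"api": "send_rows", "payload": {"steps": [[[0, 0, 10, 0, 0, 0, 225], [0, 0, 22, 0, 0, 0, 225], [3, -3, 26, 0, 0, -1, 225], [10, -9, 26, 0, 0, -2, 225], [18, -16, 20, 0, 0, -3, 225], [20, -18, 12, 0, 0, -3, 225], [20, -18, 8, 0, 0, -3, 225], [20, -18, 4, 0, 0, -3, 225], [18, -16, 4, 0, 0, -3, 225], [14, -13, 0, 0, 0, -2, 225], [8, -7, 0, 0, 0, -1, 225], [3, -3, 0, 0, 0, 0, 225], [0, 0, 0, 0, 0, 0, 225], [0, 0, 0, 0, 0, 0, 225]]]}}

```text
clock: 21.6
tool_pos: [609.5, 144.3, 176.4]
ee_rot: [-2.2, 0.056, 2.173]
contact_force: [-0.8, 0.2, -0.3]
finger_gap: 0.255
```

```bash
python3 - <<'E'
from h import *
st();go(612.6,143.6,58,-94.1)
im,d,c=snap('wrist','w10'); np.savez('/tmp/w10.npz',im=im,d=d)
s,p,R=tool(); W=cloud(d,c)
m=(abs(W[...,0]-p[0])<18)&(abs(W[...,1]-p[1])<12)&(abs(W[...,2]-p[2]+5)<5)
P=W[m]; print(len(P),p[2]-P[:,2].mean(),cv2.minAreaRect(P[:,:2].astype(np.float32)))
E
```

```text
t 21.6 p [609.5 144.3 176.4] x [ 0.012  0.009 -1.   ] jaw -93.45 F [-0.8  0.2 -0.3] gap 23.9 q6 [0.14 0.26 1.27 0.01 1.6  1.77]
shift [np.float64(3.1), np.float64(-0.7), np.float64(-118.4)] turn [-0.49  0.71 -0.65]
1215 4.976876058279544 ((609.5614013671875, 145.23287963867188), (24.174074172973633, 24.89166259765625), 86.08340454101562)
```

View pics/w10.png

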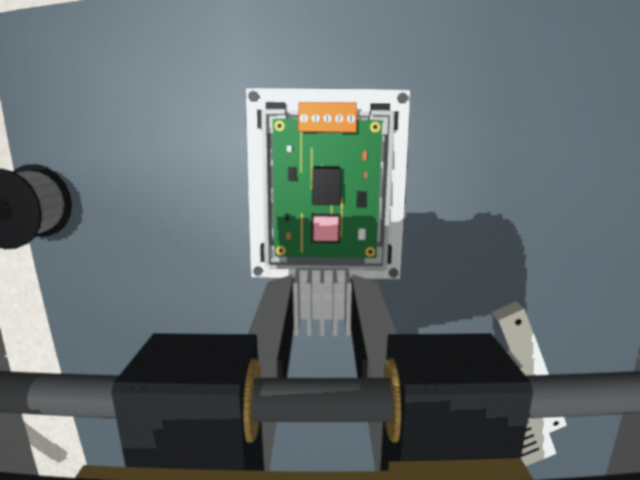

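Emit:
{"api": "send_rows", "payload": {"steps": [[[1, 0, -10, -0.5, 0.7, -0.6, 225], [1, 0, -20, 0, 0, 0, 225], [0, 0, -22, 0, 0, 0, 225], [0, 0, -20, 0, 0, 0, 225], [0, 0, -12, 0, 0, 0, 225], [0, 0, -4, 0, 0, 0, 225], [0, 0, 0, 0, 0, 0, 225]]]}}

```text
clock: 22.23
tool_pos: [606.1, 150.8, 82.4]
ee_rot: [-2.184, 0.07, 2.196]
contact_force: [-0.5, -0.2, -0.9]
finger_gap: 0.253
```

```bash
python3 - <<'E'
from h import *
st();go(612.6,143.6,57,-94.1)
E
```

```text
t 22.23 p [606.1 150.8  82.4] x [-0.005 -0.001 -1.   ] jaw -93.59 F [-0.5 -0.2 -0.9] gap 23.8 q6 [ 0.15  0.32  1.38 -0.    1.44  1.79]
shift [np.float64(6.5), np.float64(-7.2), np.float64(-25.4)] turn [ 0.06 -0.3  -0.51]
```

Emit:
{"api": "send_rows", "payload": {"steps": [[[4, -4, 0, 0, -0.3, -0.5, 225], [2, -2, 0, 0, 0, 0, 225], [0, 0, 0, 0, 0, 0, 225], [0, 0, 0, 0, 0, 0, 225]]]}}

```text
clock: 22.57
tool_pos: [613.8, 145.2, 84.9]
ee_rot: [-2.19, 0.078, 2.181]
contact_force: [0.6, -0.3, -1.0]
finger_gap: 0.256
```

```bash
python3 - <<'E'
from h import *
st();go(612.6,143.6,57,-94.1)
E
```

```text
t 22.57 p [613.8 145.2  84.9] x [ 0.004 -0.001 -1.   ] jaw -94.08 F [ 0.6 -0.3 -1. ] gap 24.1 q6 [ 0.14  0.33  1.37 -0.    1.44  1.79]
shift [np.float64(-1.2), np.float64(-1.6), np.float64(-27.9)] turn [ 0.04  0.23 -0.02]
```

Emit:
{"api": "send_rows", "payload": {"steps": [[[-1, -1.3, -5, 0, 0.2, 0, 225], [0, 0, -6, 0, 0, 0, 225], [0, 0, -5, 0, 0, 0, 225], [0, 0, -1, 0, 0, 0, 225], [0, 0, 0, 0, 0, 0, 225]]]}}

```text
clock: 22.98
tool_pos: [614.6, 143.4, 69.3]
ee_rot: [-2.191, 0.079, 2.178]
contact_force: [0.8, 0.1, -0.4]
finger_gap: 0.254
```

```bash
python3 - <<'E'
from meas import *
st();go(612.6,143.6,57,-94.1)
im,d,c=snap('wrist','w11')
s,p,R=tool(); W=cloud(d,c); L=hl(W)
m=(abs(W[...,0]-p[0])<20)&(abs(W[...,1]-p[1])<11.5)&(abs(W[...,2]-p[2]+5)<3)
P=L[m]; print(len(P),p[2]-P[:,2].mean(),cv2.minAreaRect(P[:,:2].astype(np.float32)))
print('tcp local',(p[:2]-H)@ex,(p[:2]-H)@ey)
cv2.imwrite('pics/w11z.png',cv2.resize(im[150:400,200:440,::-1],None,fx=2.4,fy=2.4))
E
```

```text
t 22.98 p [614.6 143.4  69.3] x [ 0.006  0.    -1.   ] jaw -94.14 F [ 0.8  0.1 -0.4] gap 23.9 q6 [ 0.14  0.34  1.39 -0.    1.41  1.78]
shift [np.float64(-2.0), np.float64(0.2), np.float64(-12.3)] turn [-0.01  0.32  0.04]
1047 4.790200431800329 ((-25.213306427001953, 0.638331413269043), (24.802215576171875, 23.272727966308594), 0.09915943443775177)
tcp local -25.324389847422648 0.058073433044502666
```

View pics/w11z.png

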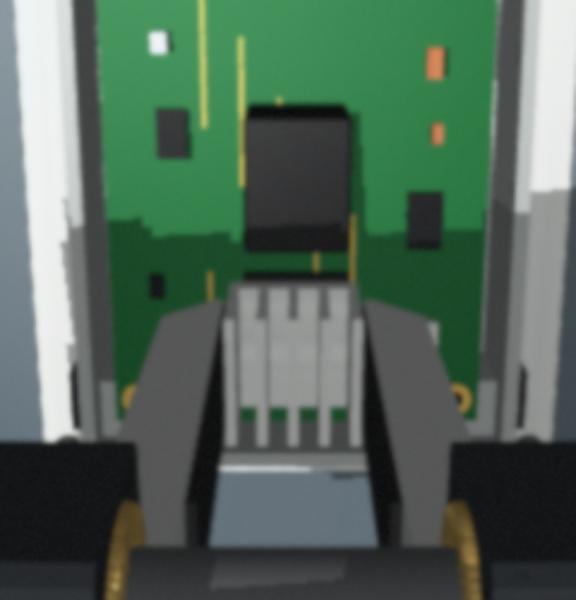

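Emit:
{"api": "send_rows", "payload": {"steps": [[[-1.9, 0, -4, 0, 0.3, 0, 225], [0, 0, -4, 0, 0, 0, 225], [0, 0, -2, 0, 0, 0, 225], [0, 0, 0, 0, 0, 0, 225]]]}}

```text
clock: 23.37
tool_pos: [612.2, 143.5, 58.1]
ee_rot: [-2.184, 0.079, 2.185]
contact_force: [0.5, -0.1, 0.0]
finger_gap: 0.255
```

```bash
python3 - <<'E'
from h import *
st();go(612.6,143.6,56,-94.1)
E
```

```text
t 23.37 p [612.2 143.5  58.1] x [-0.001  0.    -1.   ] jaw -94.13 F [ 0.5 -0.1  0. ] gap 24.0 q6 [0.14 0.35 1.4  0.   1.39 1.78]
shift [np.float64(0.4), np.float64(0.1), np.float64(-2.1)] turn [-0.   -0.04  0.03]
```

Emit:
{"api": "send_rows", "payload": {"steps": [[[0.4, 0, -1, 0, 0, 0, 225], [0, 0, 0, 0, 0, 0, 225]]]}}

```text
clock: 23.53
tool_pos: [612.5, 143.6, 56.6]
ee_rot: [-2.183, 0.079, 2.186]
contact_force: [0.2, -0.2, -1.4]
finger_gap: 0.254
```

Emit:
{"api": "send_rows", "payload": {"steps": [[[0, 0, -1, 0, 0, 0, 225], [0, 0, 0, 0, 0, 0, 225]]]}}

```text
clock: 23.7
tool_pos: [612.9, 143.6, 56.0]
ee_rot: [-2.184, 0.079, 2.185]
contact_force: [-0.4, 0.1, -0.5]
finger_gap: 0.254
```

Emit:
{"api": "send_rows", "payload": {"steps": [[[0, 0, -0.6, 0, 0, 0, 225], [0, 0, 0, 0, 0, 0, 225]]]}}

```text
clock: 23.87
tool_pos: [613.2, 143.7, 55.9]
ee_rot: [-2.185, 0.078, 2.184]
contact_force: [0.1, -0.6, 0.5]
finger_gap: 0.254
```

Emit:
{"api": "send_rows", "payload": {"steps": [[[0, 0, 0, 0, 0, 0, 200], [0, 0, 0, 0, 0, 0, 160], [0, 0, 0, 0, 0, 0, 160], [0, 0, 0, 0, 0, 0, 160], [0, 0, 0, 0, 0, 0, 160], [0, 0, 6, 0, 0, 0, 160], [0, 0, 14, 0, 0, 0, 160], [2, 0, 24, 0, 0, 0, 120], [6, 0, 24, 0, 0, 0, 60], [8, 0, 24, 0, 0, 0, 0], [6, 0, 24, 0, 0, 0, 0], [3, 0, 12, 0, 0, 0, 0], [0, 0, 6, 0, 0, 0, 0], [0, 0, 0, 0, 0, 0, 0]]]}}

```text
clock: 25.03
tool_pos: [635.9, 143.3, 197.2]
ee_rot: [-2.182, 0.079, 2.188]
contact_force: [-0.5, -0.3, 0.2]
finger_gap: 0.832
```

```bash
python3 - <<'E'
from meas import *
st()
im,d,c=snap('wrist','w12'); W=cloud(d,c); L=hl(W); hsv=cv2.cvtColor(im,cv2.COLOR_RGB2HSV)
m=(abs(L[...,0]+27)<20)&(abs(L[...,1])<20)&(L[...,2]>48)&(L[...,2]<56)
P=L[m]; print('sink',len(P),P[:,2].mean(),cv2.minAreaRect(P[:,:2].astype(np.float32)))
m=(abs(L[...,0]-5)<18)&(abs(L[...,1])<14)&(abs(L[...,2]-46.4)<1.5)
P=L[m]; print('relay',len(P),P[:,2].mean(),cv2.minAreaRect(P[:,:2].astype(np.float32)))
g=(abs(L[...,0])<60)&(abs(L[...,1])<50)&(hsv[...,0]>45)&(hsv[...,0]<80)&(hsv[...,1]>100)
P=L[g]; print(cv2.minAreaRect(P[:,:2].astype(np.float32)))
cv2.imwrite('pics/w12z.png',cv2.resize(im[90:330,200:440,::-1],None,fx=2.4,fy=2.4))
z=np.load('/tmp/top0.npz')
E
```

```text
t 25.03 p [635.9 143.3 197.2] x [-0.003 -0.    -1.   ] jaw -94.11 F [-0.5 -0.3  0.2] gap 78.2 q6 [0.13 0.32 1.15 0.   1.67 1.78]
sink 370 50.908611846490736 ((-26.741064071655273, 0.9686269760131836), (23.521480560302734, 24.400026321411133), 89.55487823486328)
relay 875 46.40236924776224 ((5.609915733337402, 0.4770793914794922), (19.706405639648438, 26.194473266601562), 89.75519561767578)
((0.8047981262207031, 0.15494918823242188), (77.3684310913086, 101.10941314697266), 89.62875366210938)
```

View pics/w12z.png

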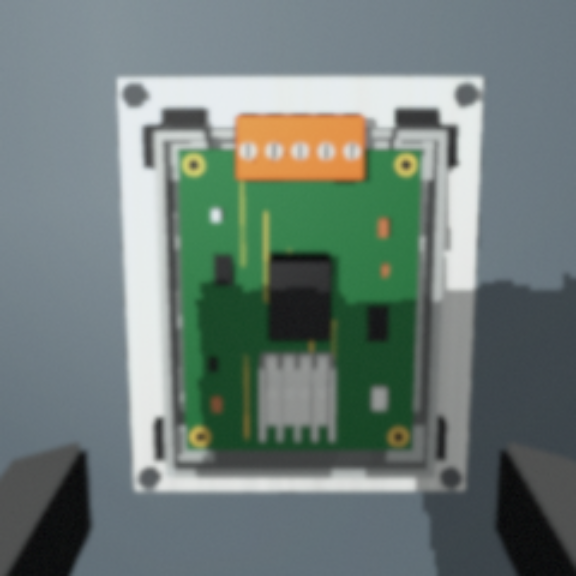

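Emit:
{"api": "send_rows", "payload": {"steps": [[[-6, -5, 4, 0, 0, 2, 0], [-14, -11, 4, 0, 0, 3, 0], [-20, -16, 4, 0, 0, 3, 0], [-22, -18, 4, 0, 0, 3, 0], [-22, -18, 4, 0, 0, 3, 0], [-22, -18, 4, 0, 0, 3, 0], [-20, -16, 4, 0, 0, 3, 0], [-12, -10, 4, 0, 0, 3, 0], [-7, -6, 2, 0, 0, 2, 0], [-2, -2, 0, 0, 0, 1, 0], [0, 0, 0, 0, 0, 0, 0], [0, 0, 0, 0, 0, 0, 0]]]}}

```text
clock: 26.08
tool_pos: [470.5, 20.1, 210.7]
ee_rot: [1.959, 0.41, -2.035]
contact_force: [0.4, 1.0, -0.3]
finger_gap: 1.003
```

```bash
python3 - <<'E'
from h import *
st()
im,d,c=snap('wrist','w13'); np.savez('/tmp/w13.npz',im=im,d=d); W=cloud(d,c)
for q in arm.regions_of('cover','wrist')[:2]:
    m=q['pixels']; P=W[m]; P=P[~np.isnan(P[:,0])]
    print(q['p'],m.sum())
    for lo,hi in ((39,43),(15,19),(2,45)):
        T=P[(P[:,2]>lo)&(P[:,2]<hi)]; print(lo,len(T),T[:,2].mean(),cv2.minAreaRect(T[:,:2].astype(np.float32)))
E
```

```text
t 26.08 p [470.5  20.1 210.7] x [-0.036 -0.009 -0.999] jaw -66.72 F [ 0.4  1.  -0.3] gap 94.3 q6 [-0.07 -0.06  1.55 -0.01  1.68  1.09]
0.92 15875
39 8021 41.05276529962322 ((436.2866516113281, 1.1297492980957031), (97.1113510131836, 60.15723419189453), 22.690982818603516)
15 7126 17.037917935804558 ((451.8263244628906, 7.548316955566406), (129.71058654785156, 106.63204193115234), 22.596189498901367)
2 15740 29.558865663348325 ((451.1668701171875, 8.385047912597656), (130.16754150390625, 108.777587890625), 22.661739349365234)
```

View pics/w13.png

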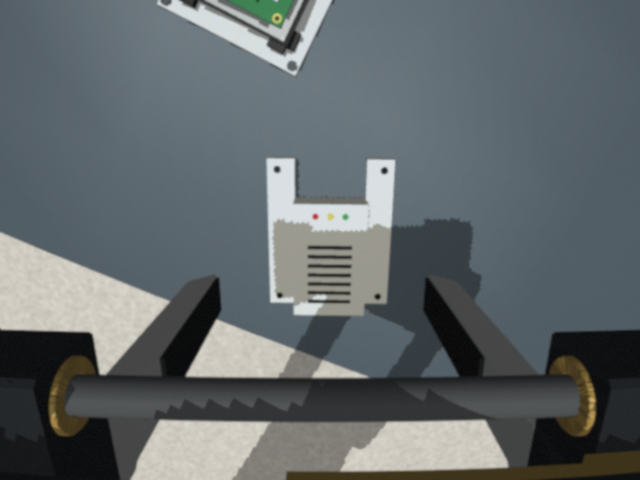

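```bash
python3 - <<'E'
from h import *
st();go(444.2,4.4,42,-67.35)
E
```

```text
t 26.18 p [470.8  20.3 210.7] x [-0.036 -0.009 -0.999] jaw -66.68 F [-0.5  0.5  0.3] gap 93.8 q6 [-0.07 -0.06  1.55 -0.01  1.68  1.09]
shift [np.float64(-26.6), np.float64(-15.9), np.float64(-168.7)] turn [ 0.49 -2.09 -0.68]
```

Emit:
{"api": "send_rows", "payload": {"steps": [[[-9, -5, -8, 0.5, -2, -0.6, 0], [-8, -4, -18, 0, 0, 0, 0], [-3, -2, -22, 0, 0, 0, 0], [0, 0, -22, 0, 0, 0, 0], [0, 0, -18, 0, 0, 0, 0], [0, 0, -8, 0, 0, 0, 0], [0, 0, 0, 0, 0, 0, 0], [0, 0, 0, 0, 0, 0, 0]]]}}

```text
clock: 26.85
tool_pos: [453.6, 12.3, 110.0]
ee_rot: [2.003, 0.407, -2.002]
contact_force: [-0.2, -0.3, 0.5]
finger_gap: 0.998
```

```bash
python3 - <<'E'
from h import *
st();go(444.2,4.4,42,-67.35)
E
```

```text
t 26.85 p [453.6  12.3 110. ] x [ 0.     0.002 -1.   ] jaw -67.12 F [-0.2 -0.3  0.5] gap 93.8 q6 [-0.1  -0.07  1.77  0.    1.45  1.07]
shift [np.float64(-9.4), np.float64(-7.9), np.float64(-68.0)] turn [-0.11  0.02 -0.23]
```

Emit:
{"api": "send_rows", "payload": {"steps": [[[-5, -4, -5, 0, 0, -0.2, 0], [-3, -3, -10, 0, 0, 0, 0], [0, 0, -10, 0, 0, 0, 0], [0, 0, -8, 0, 0, 0, 0], [0, 0, -2, 0, 0, 0, 0], [0, 0, 0, 0, 0, 0, 0]]]}}

```text
clock: 27.35
tool_pos: [447.8, 4.5, 75.2]
ee_rot: [2.011, 0.401, -1.997]
contact_force: [0.1, 0.3, 0.7]
finger_gap: 1.0
```

```bash
python3 - <<'E'
from h import *
st();go(444.2,4.4,42,-67.35)
E
```

```text
t 27.35 p [447.8   4.5  75.2] x [ 0.007  0.001 -1.   ] jaw -67.33 F [0.1 0.3 0.7] gap 94.0 q6 [-0.12 -0.06  1.83  0.    1.37  1.06]
shift [np.float64(-3.6), np.float64(-0.1), np.float64(-33.2)] turn [-0.06  0.42 -0.02]
```

Emit:
{"api": "send_rows", "payload": {"steps": [[[-3.3, 0, -6, 0, 0.4, 0, 0], [0, 0, -10, 0, 0, 0, 0], [0, 0, -9, 0, 0, 0, 0], [0, 0, -3, 0, 0, 0, 0], [0, 0, 0, 0, 0, 0, 0]]]}}

```text
clock: 27.77
tool_pos: [444.3, 4.5, 44.6]
ee_rot: [2.005, 0.403, -2.004]
contact_force: [0.0, -0.9, 0.6]
finger_gap: 0.998
```

```bash
python3 - <<'E'
from h import *
st();go(444.2,4.4,42,-67.35)
E
```

```text
t 27.77 p [444.3   4.5  44.6] x [ 0.     0.001 -1.   ] jaw -67.33 F [ 0.  -0.9  0.6] gap 93.8 q6 [-0.12 -0.03  1.87  0.    1.31  1.06]
shift [np.float64(-0.1), np.float64(-0.1), np.float64(-2.6)] turn [-0.06  0.02 -0.02]
```

Emit:
{"api": "send_rows", "payload": {"steps": [[[0, 0, -2, 0, 0, 0, 60], [0, 0, 0, 0, 0, 0, 130], [0, 0, 0, 0, 0, 0, 130], [0, 0, 0, 0, 0, 0, 130], [0, 0, 0, 0, 0, 0, 130], [0, 0, 0, 0, 0, 0, 130]]], "grip_force": 30}}

```text
clock: 28.27
tool_pos: [444.9, 4.5, 42.6]
ee_rot: [2.006, 0.403, -2.003]
contact_force: [0.8, -0.1, -0.9]
finger_gap: 0.638
```

```bash
python3 - <<'E'
from h import *
st()
E
```

```text
t 28.27 p [444.9   4.5  42.6] x [ 0.001  0.001 -1.   ] jaw -67.31 F [ 0.8 -0.1 -0.9] gap 60.0 q6 [-0.12 -0.03  1.87  0.    1.3   1.06]
```

Emit:
{"api": "send_rows", "payload": {"steps": [[[0, 0, 8, 0, 0, 0, 130], [0, 0, 18, 0, 0, 0, 130], [0, 0, 25, 0, 0, 0, 130], [4, 3, 25, 0, 0, 0, 130], [10, 7, 20, 0, 0, -2, 130], [16, 12, 12, 0, 0, -3, 130], [20, 15, 8, 0, 0, -3, 130], [20, 15, 4, 0, 0, -3, 130], [20, 15, 4, 0, 0, -3, 130], [20, 15, 4, 0, 0, -3, 130], [20, 15, 2, 0, 0, -3, 130], [18, 13, 0, 0, 0, -3, 130], [14, 10, 0, 0, 0, -2, 130], [8, 6, 0, 0, 0, -1, 130], [3, 2, 0, 0, 0, 0, 130], [0, 0, 0, 0, 0, 0, 130], [0, 0, 0, 0, 0, 0, 130]]]}}

```text
clock: 29.68
tool_pos: [622.1, 140.0, 187.3]
ee_rot: [-2.183, 0.084, 2.172]
contact_force: [-0.7, -0.0, -1.0]
finger_gap: 0.635
```

```bash
cat >> meas.py <<'E'
def cover(im,d,c):
    s,p,R=tool(); W=cloud(d,c); L=hl(W)
    zt=p[2]-42.6+41; b=(abs(W[...,0]-p[0])<110)&(abs(W[...,1]-p[1])<80)
    m=b&(abs(W[...,2]-(zt-24))<4); m[:, :][ : ,:]; P=L[m]
    print('shoulder',len(P),P[:,2].mean() if len(P) else 0, cv2.minAreaRect(P[:,:2].astype(np.float32)))
    m=b&(abs(W[...,2]-zt)<2.5)&(abs(W[...,0]-p[0])<45)&(abs(W[...,1]-p[1])<35); P=L[m]
    A=np.c_[P[:,:2]-P[:,:2].mean(0),np.ones(len(P))]; k,*_=np.linalg.lstsq(A,P[:,2],rcond=None)
    print('top',len(P),'rel z',(P[:,2].mean()-p[2]).round(2),'slope',k[:2].round(4),P[:,:2].min(0).round(1),P[:,:2].max(0).round(1))
    print('tcp local',((p[:2]-H)@ex).round(2),((p[:2]-H)@ey).round(2))
E
python3 - <<'E'
from meas import *
st();go(632.4,142.0,110,-94.1)
im,d,c=snap('wrist','w14'); np.savez('/tmp/w14.npz',im=im,d=d); cover(im,d,c)
im,d,c=snap('side'); cv2.imwrite('pics/s14.png',cv2.resize(im[150:330,150:420,::-1],None,fx=2.8,fy=2.8))
E
```

```text
t 29.68 p [622.1 140.  187.3] x [ 0.005  0.004 -1.   ] jaw -94.68 F [-0.7 -0.  -1. ] gap 59.7 q6 [0.13 0.29 1.22 0.   1.63 1.78]
shift [np.float64(10.3), np.float64(2.0), np.float64(-77.3)] turn [-0.24  0.3   0.58]
shoulder 15701 161.77038652104204 ((-5.0074005126953125, -2.0299339294433594), (106.79231262207031, 119.84376525878906), 89.51610565185547)
top 23314 rel z -1.61 slope [0.0034 0.0038] [-49.3 -37.3] [22.1 32.9]
tcp local -17.54 -2.93
```

View pics/w14.png

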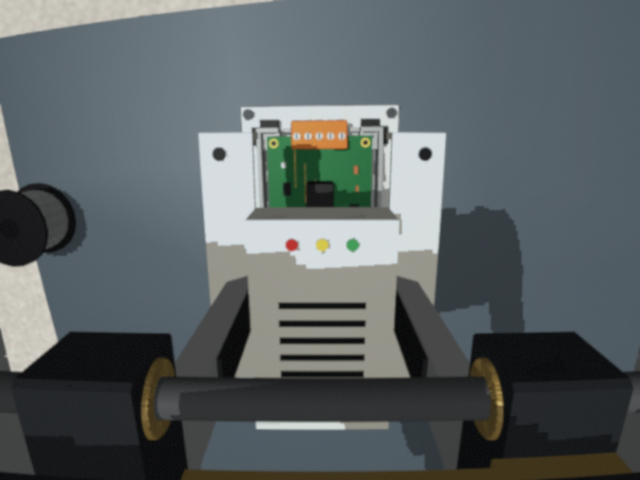

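View pics/s14.png

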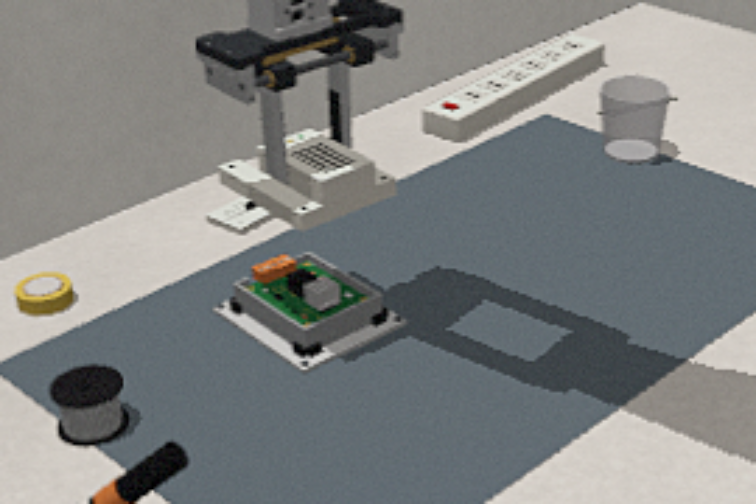

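Emit:
{"api": "send_rows", "payload": {"steps": [[[5, 1, -8, 0, 0.3, 0.5, 130], [3, 0, -15, 0, 0, 0, 130], [0, 0, -18, 0, 0, 0, 130], [0, 0, -12, 0, 0, 0, 130], [0, 0, -4, 0, 0, 0, 130], [0, 0, 0, 0, 0, 0, 130]]]}}

```text
clock: 30.28
tool_pos: [629.3, 138.1, 128.8]
ee_rot: [-2.184, 0.076, 2.18]
contact_force: [-0.2, 0.4, -1.1]
finger_gap: 0.632
```

```bash
python3 - <<'E'
from meas import *
st();go(632.4,141.2,90,-94.1)
E
```

```text
t 30.28 p [629.3 138.1 128.8] x [ 0.002  0.004 -1.   ] jaw -94.23 F [-0.2  0.4 -1.1] gap 59.4 q6 [0.13 0.33 1.28 0.   1.53 1.77]
shift [np.float64(3.1), np.float64(3.1), np.float64(-38.8)] turn [-0.24  0.11  0.13]
```

Emit:
{"api": "send_rows", "payload": {"steps": [[[2, 2.5, -4, -0.2, 0.1, 0.1, 130], [0, 0.5, -7, 0, 0, 0, 130], [0, 0, -7, 0, 0, 0, 130], [0, 0, -2, 0, 0, 0, 130], [0, 0, 0, 0, 0, 0, 130]]]}}

```text
clock: 30.7
tool_pos: [632.4, 141.4, 108.7]
ee_rot: [-2.187, 0.077, 2.182]
contact_force: [0.9, 0.6, -1.5]
finger_gap: 0.632
```

```bash
python3 - <<'E'
from meas import *
st();go(632.4,141.2,90,-94.1)
im,d,c=snap('wrist','w15'); cover(im,d,c)
E
```

```text
t 30.7 p [632.4 141.4 108.7] x [ 0.003  0.001 -1.   ] jaw -94.11 F [ 0.9  0.6 -1.5] gap 59.4 q6 [0.13 0.35 1.3  0.   1.49 1.77]
shift [np.float64(0.0), np.float64(-0.2), np.float64(-18.7)] turn [-0.04  0.16  0.01]
shoulder 15717 83.13601707655701 ((5.177310943603516, 0.08876419067382812), (106.90907287597656, 119.38678741455078), 89.96994018554688)
top 23295 rel z -1.7 slope [ 0.0013 -0.0001] [-38.9 -35. ] [31.9 35. ]
tcp local -7.37 -0.64
```

View pics/w15.png

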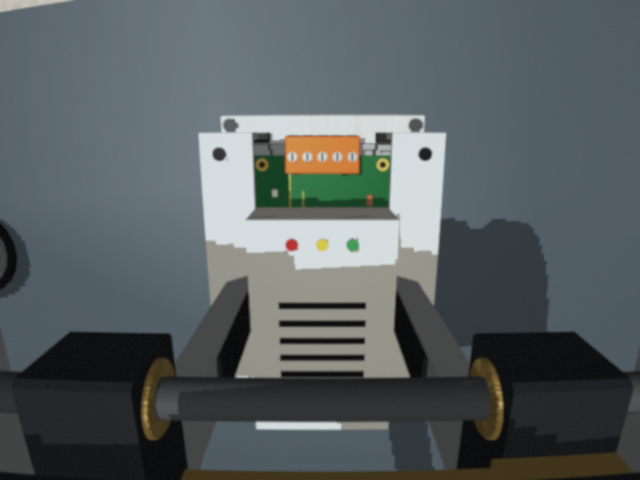

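Emit:
{"api": "send_rows", "payload": {"steps": [[[0, 0, -5, 0, 0.1, 0, 130], [0, 0, -7, 0, 0, 0, 130], [0, 0, -7, 0, 0, 0, 130], [0, 0, -4, 0, 0, 0, 130], [0, 0, 0, 0, 0, 0, 130]]]}}

```text
clock: 31.17
tool_pos: [633.0, 141.5, 84.9]
ee_rot: [-2.188, 0.077, 2.181]
contact_force: [-0.7, -0.5, -2.2]
finger_gap: 0.635
```

```bash
python3 - <<'E'
from meas import *
st();go(632.4,141.2,62.6,-94.1)
E
```

```text
t 31.17 p [633.  141.5  84.9] x [ 0.003  0.001 -1.   ] jaw -94.1 F [-0.7 -0.5 -2.2] gap 59.7 q6 [0.13 0.37 1.32 0.   1.45 1.77]
shift [np.float64(-0.6), np.float64(-0.3), np.float64(-22.3)] turn [-0.06  0.19 -0.  ]
```

Emit:
{"api": "send_rows", "payload": {"steps": [[[-0.6, -0.3, -4, 0, 0.2, 0, 130], [0, 0, -5, 0, 0, 0, 130], [0, 0, -4, 0, 0, 0, 130], [0, 0, -2, 0, 0, 0, 130], [0, 0, 0, 0, 0, 0, 130]]]}}

```text
clock: 31.58
tool_pos: [632.0, 141.1, 67.7]
ee_rot: [-2.183, 0.077, 2.186]
contact_force: [0.2, -0.4, -1.5]
finger_gap: 0.634
```

```bash
python3 - <<'E'
from meas import *
st();go(632.4,141.2,62.6,-94.1)
E
```

```text
t 31.58 p [632.  141.1  67.7] x [-0.001  0.001 -1.   ] jaw -94.11 F [ 0.2 -0.4 -1.5] gap 59.6 q6 [0.13 0.38 1.34 0.   1.42 1.77]
shift [np.float64(0.4), np.float64(0.1), np.float64(-5.1)] turn [-0.05 -0.08  0.01]
```

Below the rim with no contact so far, so I'll go down the last 5 mm in small steps.

Emit:
{"api": "send_rows", "payload": {"steps": [[[0.4, 0, -2, 0, 0, 0, 130], [0, 0, -1, 0, 0, 0, 130], [0, 0, 0, 0, 0, 0, 130]]]}}

```text
clock: 31.83
tool_pos: [632.6, 141.1, 64.5]
ee_rot: [-2.183, 0.077, 2.186]
contact_force: [0.4, -0.6, -1.3]
finger_gap: 0.636
```

Emit:
{"api": "send_rows", "payload": {"steps": [[[0, 0, -1.5, 0, 0, 0, 130], [0, 0, 0, 0, 0, 0, 130]]]}}

```text
clock: 32.0
tool_pos: [632.8, 141.1, 63.2]
ee_rot: [-2.184, 0.077, 2.185]
contact_force: [-0.4, -0.5, -0.7]
finger_gap: 0.639
```

Emit:
{"api": "send_rows", "payload": {"steps": [[[0, 0, -1, 0, 0, 0, 130], [0, 0, 0, 0, 0, 0, 130]]]}}

```text
clock: 32.17
tool_pos: [633.3, 141.2, 62.9]
ee_rot: [-2.185, 0.077, 2.183]
contact_force: [0.2, -0.2, -0.6]
finger_gap: 0.636
```

Emit:
{"api": "send_rows", "payload": {"steps": [[[0, 0, -1, 0, 0, 0, 130], [0, 0, 0, 0, 0, 0, 130]]]}}

```text
clock: 32.33
tool_pos: [633.6, 141.3, 62.9]
ee_rot: [-2.187, 0.077, 2.182]
contact_force: [-0.1, 0.6, -1.6]
finger_gap: 0.636
```

Stopped at 62.9 (62.6 expected). Release and rise.

Emit:
{"api": "send_rows", "payload": {"steps": [[[0, 0, 0, 0, 0, 0, 60], [0, 0, 0, 0, 0, 0, 40], [0, 0, 0, 0, 0, 0, 40], [0, 0, 0, 0, 0, 0, 40], [0, 0, 0, 0, 0, 0, 40], [0, 0, 8, 0, 0, 0, 40], [0, 0, 18, 0, 0, 0, 20], [4, 0, 25, 0, 0, 0, 0], [8, 0, 28, 0, 0, 0, 0], [8, 0, 28, 0, 0, 0, 0], [4, 0, 25, 0, 0, 0, 0], [2, 0, 12, 0, 0, 0, 0], [0, 0, 4, 0, 0, 0, 0], [0, 0, 0, 0, 0, 0, 0]]]}}

```text
clock: 33.5
tool_pos: [657.6, 140.9, 220.1]
ee_rot: [-2.185, 0.077, 2.184]
contact_force: [-0.5, 0.3, -0.4]
finger_gap: 1.0
```

```bash
python3 - <<'E'
from meas import *
st()
im,d,c=snap('wrist','w16'); L=hl(cloud(d,c)); hsv=cv2.cvtColor(im,cv2.COLOR_RGB2HSV)
b=(abs(L[...,0])<75)&(abs(L[...,1])<65)
for n,z in(('shoulder',37),('top',61)):
    m=b&(abs(L[...,2]-z)<2.5)&(hsv[...,1]<60); P=L[m]; A=np.c_[P[:,:2],np.ones(len(P))]; k,*_=np.linalg.lstsq(A,P[:,2],rcond=None)
    print(n,len(P),k.round(4),cv2.minAreaRect(P[:,:2].astype(np.float32)))
m=b&(hsv[...,0]>5)&(hsv[...,0]<20)&(hsv[...,1]>120)&(L[...,2]>38); P=L[m]; print('term',P[:,2].mean(),P[:,:2].min(0),P[:,:2].max(0))
im,d,c=snap('side'); cv2.imwrite('pics/s16.png',cv2.resize(im[150:330,150:420,::-1],None,fx=2.8,fy=2.8))
im,d,c=snap('top','top16')
E
```

```text
t 33.5 p [657.6 140.9 220.1] x [ 0.     0.001 -1.   ] jaw -94.11 F [-0.5  0.3 -0.4] gap 94.0 q6 [0.13 0.37 1.05 0.   1.72 1.77]
shoulder 7635 [ 1.30000e-03 -3.00000e-04  3.69913e+01] ((1.3036956787109375, 0.38494873046875), (106.55117797851562, 129.40882873535156), 89.99653625488281)
top 8632 [ 2.00000e-03 -2.00000e-04  6.10546e+01] ((-15.699600219726562, 0.2761821746826172), (60.245845794677734, 97.55738067626953), 89.88280487060547)
term 73.05067929030062 [ 20.7548971 -56.203777 ] [62.29772871 50.73688381]
```

View pics/w16.png

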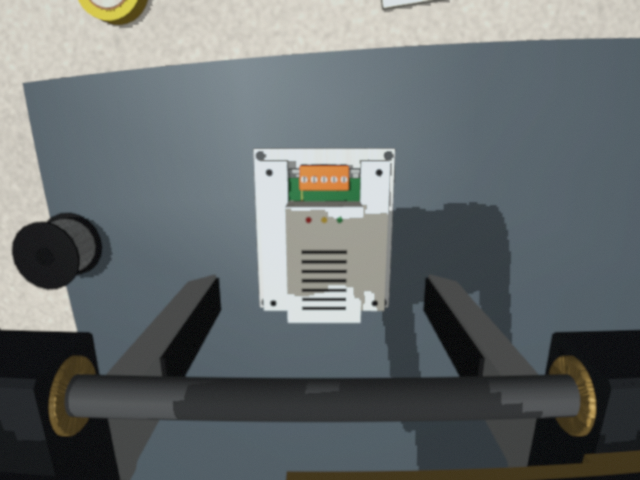

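View pics/s16.png

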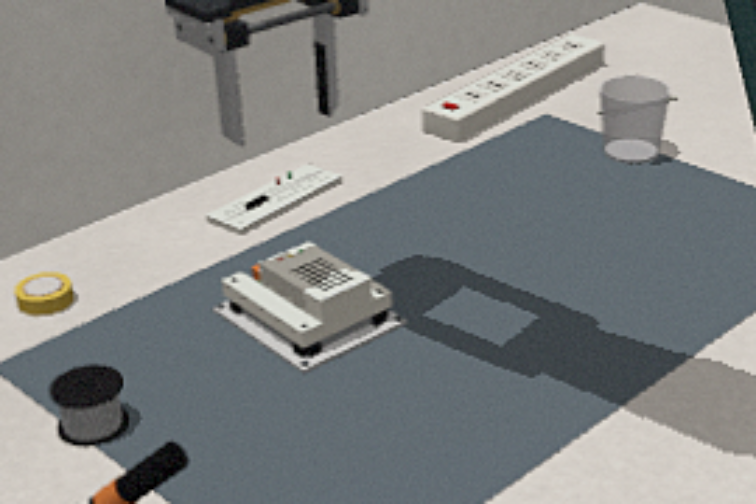

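View pics/top16.png

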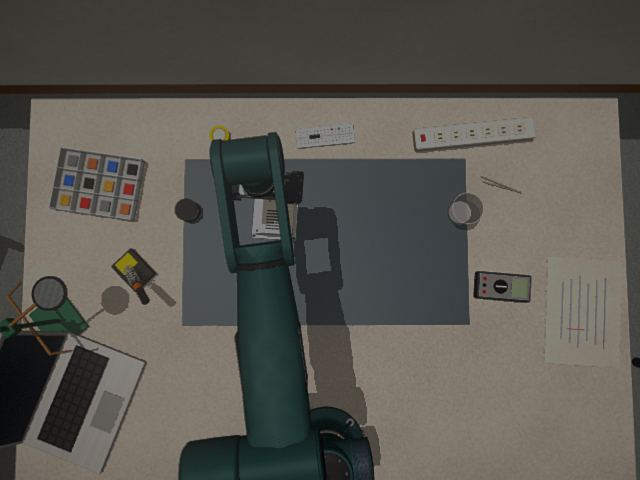

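The cover shoulders are level at 37.0 mm and its top is at 61.05 mm, both as they should be, and the other things are where they were. Handing in.

Emit:
{"api": "send_rows", "payload": {"steps": [[[0, 0, 2, 0, 0, 0, 0], [0, 0, 0, 0, 0, 0, 0], [0, 0, 0, 0, 0, 0, 0], [0, 0, 0, 0, 0, 0, 0]]]}}

```text
clock: 33.98
tool_pos: [653.6, 140.6, 212.8]
ee_rot: [-2.169, 0.08, 2.203]
contact_force: [-0.4, -0.0, 0.9]
finger_gap: 1.003
```

```bash
python3 - <<'E'
from h import *
st(); print(arm.sign_off())
E
```

```text
t 33.98 p [653.6 140.6 212.8] x [-0.016 -0.001 -1.   ] jaw -94.09 F [-0.4 -0.   0.9] gap 94.3 q6 [0.13 0.37 1.06 0.   1.73 1.77]
the job is handed in; nothing more can be done
None
```

The controller is assembled in the order asked, and I handed the job in at 34 s of the 115 s allowed. I set each part down, let go of it and checked it before fetching the next.

| Part | What the check after release showed |
|---|---|
| Battery | Flat in its bay, top at 24.1 mm (24 expected), about 1.5 mm off centre and inside the 4 mm play |
| Board | Level, top face at 28.6 mm (28.4 expected), within about 0.8 mm of centre, terminal block in the gap |
| Heat sink | Square to the board, about 0.7 mm off the chip's centre, top at 50.9 mm (51 expected) |
| Cover | Fully home and level, shoulders at 37.0 mm (37 expected) and top at 61.05 mm (61 expected), about 1.3 mm off centre in x and 0.4 mm in y |

- **Bystanders:** in the last top and side pictures they were where they started, though I compared them by eye only.
- **Forces:** no force reading I took passed 2.5 N.
- **Failed checks:** the height and extent measurement of the terminal block after the cover went on was spoiled by other orange pixels. I judged it by the picture instead, which shows the block inside the cover's open end. The same measurement right after the board went in was spoiled too; there I relied on the board's own position and the picture.
- **Disagreement:** parts showed up about 0.8 mm further along y in the camera than the arm's own reading; I allowed for this when placing the cover.

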